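# Pack the unsold samples into the fitted case

## Task

Market's over: pack the unsold samples into the fitted wooden case. Every brass wall bracket goes fully down into one of the L-shaped recesses; they fit one way only, so turn over those that lie mirror-wise. Stand the bronze tumbler in the smaller square pocket and the small bronze bowl, mouth up, in the larger, and leave the other wares where they are.

Things in the scene. Friction and masses are not known exactly. Their poses are not given: they have to be found in the camera images.
- bracket_a: Brass wall bracket, loose, 0.26 kg: strap 36 mm wide, 6 mm thick, bent to an L with legs 100 and 60 mm (outside), lying on the strap's edge, an L seen from above. Origin: centre of the 100 x 60 outline, mid-width, 18 mm up when lying. x: along the long leg, y: along the short leg, both away from the bend; z: across the strap's width, up or down. Always present.
- bracket_b: Same as bracket_a. Always present. In the frame of each bracket the long leg is centred at (0, -27, 0) mm, the short leg at (-47, 3, 0), the outer corner of the bend at (-50, -30, 0); it weighs down at about (-17, -16, 0).
- bracket_c: Same as bracket_a; may be absent. A bracket whose z points up lies the way the recesses are cut; one whose z points down lies mirror-wise and must be turned over.
- bracket_d: Same as bracket_a; may be absent. A bracket can also stand by itself on the outer face of its short or its long leg.
- case: Fitted sample case, fixed: wooden tray, outside 228 mm along its x, 260 mm along y; dark rim 24 mm high, 8 mm thick; felt-covered floor 6 mm above the table; on it a pale insert 12 mm thick (top 18 mm above the table) with four L-shaped recesses nested in a slanting row and two square pockets, cut through to the felt. Origin: centre of its underside, z up.
- recess1 (a point): L-shaped channel farthest along case +x: 14 mm wide, 12 mm deep, 108 and 68 mm outside, so 4 mm clearance round a bracket. The point: where the origin of a bracket fully down in it comes, 18 mm above the felt. Frame parallel to the case's. A seated bracket has z up, long leg (bracket x) along case +y, short leg (bracket y) along case -x.
- recess2 (a point): Recess 2, as recess 1 and the same way round, but 46 mm further along the case's -x and 34 mm further along its +y.
- recess3 (a point): Recess 3, as recess 1 and the same way round, but 92 mm further along the case's -x and 68 mm further along its +y.
- recess4 (a point): Recess 4, as recess 1 and the same way round, but 138 mm further along the case's -x and 102 mm further along its +y.
- bowl_pocket (a point): Centre of the felt floor of the bowl's square pocket, 80 x 80 mm, 12 mm deep.
- tumbler_pocket (a point): Centre of the felt floor of the tumbler's square pocket, 68 x 68 mm, 12 mm deep.
- tumbler: Bronze tumbler to pack, 56 mm across the rim, slightly narrower at the foot, 85 mm tall, wall 4 mm, 0.16 kg, loose, upright. Origin: centre of its underside, z up.
- bowl: Small bronze bowl to pack, 66 mm across the rim, 36 mm tall, wall 4 mm, 0.12 kg, loose, upright. Origin: centre of its underside, z up.
- bell: Bystander: brass hand bell with copper handle, 62 mm across, 79 mm tall, standing loose. Origin: centre of its underside. Along the far edge of the table (x above 0.78 m) stand fixed lidded pots, up to 210 mm high.
- diya: Bystander: brass oil-lamp dish, 60 mm across, 27 mm tall, loose. Origin: centre of its underside.
- dabba: Bystander: round bronze tin with knobbed lid, 72 mm across, 76 mm tall, loose. Origin: centre of its underside.
- lota: Bystander: round copper water pot, 76 mm across, 74 mm tall, loose. Origin: centre of its underside.
- copper_cup: Bystander: copper cup, 56 mm across, 68 mm tall, loose. Origin: centre of its underside. More than 0.53 m to the left or right of the robot fixed trays of wares stand on the table, up to 180 mm high.
- ladle: Bystander: brass spoon 170 mm long, lying loose on the left. Origin: its middle, x along it.
Mind the look-alikes: they are no part of the job. Leave any pink look-alike of the bowl alone.

How it is judged:
At the end, for the whole second after the job is handed in: Every bracket present lies z up, fully down in an L-shaped recess (origin within 9 mm of its point, tilt under 0.1 rad); tumbler and bowl stand upright (0.1 rad) on the felt (5 mm) of their own pockets (within 22 mm of the middle); all released and at rest ((distance between bracket_a and recess1 below 0.009 m or distance between bracket_a and recess2 below 0.009 m or distance between bracket_a and recess3 below 0.009 m or distance between bracket_a and recess4 below 0.009 m) and angle between each of bracket_a, bracket_b, bracket_c, bracket_d, tumbler, bowl's own z axis and vertical below 0.1 rad and linear speed of each of bracket_a, bracket_b, bracket_c, bracket_d, tumbler, bowl below 0.02 m/s and (distance between bracket_b and recess1 below 0.009 m or distance between bracket_b and recess2 below 0.009 m or distance between bracket_b and recess3 below 0.009 m or distance between bracket_b and recess4 below 0.009 m) and (distance between bracket_c and recess1 below 0.009 m or distance between bracket_c and recess2 below 0.009 m or distance between bracket_c and recess3 below 0.009 m or distance between bracket_c and recess4 below 0.009 m) and (distance between bracket_d and recess1 below 0.009 m or distance between bracket_d and recess2 below 0.009 m or distance between bracket_d and recess3 below 0.009 m or distance between bracket_d and recess4 below 0.009 m) and horizontal distance between tumbler and tumbler_pocket below 0.022 m and z of tumbler in the frame of tumbler_pocket below 0.005 m and horizontal distance between bowl and bowl_pocket below 0.022 m and z of bowl in the frame of bowl_pocket below 0.005 m); the robot touches nothing.
It fails at once if another ware pushed more than 40 mm from its place (distance of any of bell, diya, dabba, lota, copper_cup, ladle from where it was at the start of the episode above 0.04 m).
It fails at once if another ware toppled (angle between any of bell, diya, dabba, lota, copper_cup's own z axis and vertical above 0.7 rad).
Of bracket_c, bracket_d only 1 to 2 are there at a start; the rules pass over those that are not, and their reading is None.
At some moment in a run one of bracket_a, bracket_b, bracket_c, bracket_d, bowl may be knocked a few centimetres aside while the robot is not near it.
It also fails if it takes over 210 s, if anything falls off the work surface, if the arm or the gripper's body presses on something with over 40 N, if the wrist force passes 120 N, or if a joint passes its speed limit or range.

## Robot

A 6-joint arm with a two-finger parallel gripper is mounted at the origin on the work surface. World frame = base frame: x ahead of the robot, y to its left, z up, the work surface at z = 0. Lengths are in m, angles in rad, forces in N, time in s.
With the tool pointing down it reaches from about 0.275 to 0.825 m from the base axis. Payload 5.2 kg.
Tool frame: the origin (TCP) lies at the very end of the fingers, on their centre line; the grasp point (between the pads) lies 19 mm behind it (ctrl.grip_point_offset is the distance from the TCP to the grasp point, in m); z points along the fingers, y is the line along which they close (so a half turn about z gives the same grasp; the last joint's range is limited). The gripper opens to 93 mm and grips with 3 to 60 N. Pads are 15 mm wide; open, the fingers measure 128 mm over their backs; the gripper's body (75 mm by 188 mm) begins 65 mm behind the grasp point.
Start: joints at [0.975, 0.259, 1.535, -0, 1.348, -0.203], TCP at [0.211, 0.508, 0.219] pointing down, gripper open.
Joint ranges: [-3.14, 3.14], [-0.91, 2.08], [0.19, 2.58], [-1.22, 4.36], [0.22, 2.71], [-3.12, 3.12]. Speed limits (rad/s): [2.57, 2.57, 3.14, 3.14, 3.14, 3.14].

## Interface

Orientations are given as a rotation vector (axis times angle).
In Python, from bench import ctrl gives the robot as it stands. The module is installed in compiled form; this text tells all that it offers.
- The arm moves only by the tool jog_arm, never from a script. Its argument "commands" is a list of rows, each an object of numbers: "hand": the closure, from 0 (fully open) to 1 (shut); "dx", "dy", "dz": the shift along the tool's x, y, z in units of 40 mm (1.0 is 40 mm); "wx", "wy", "wz": the turn, a rotation vector about the tool's x, y, z in units of 5 degrees (1.0 is 5 degrees). In form: [{"hand": .., "dx": .., "dy": .., "dz": .., "wx": .., "wy": .., "wz": ..}, ...]. A call has 1 to 10 rows; each row shifts and turns the commanded pose from where the row before left it, along the tool's axes as they then stand; what a row does not reach is not made up. A row lasts 1/12 s, in which the tool goes at most 41.7 mm and 7.16 degrees, less where a joint would pass 70% of its speed; a pose out of reach is approached as far as the arm can. A call is refused whole if a number of a shift passes 1 or a number of a turn 1, either way. A call with a gripper value outside its range is refused whole. The fingers move at their own pace and stop on an object; "squeeze" is the grip in N (left out, the last holds). Time passes only in rows, so rows that do not move let the fingers close. It gives the time, the measured TCP pose, the force, the opening and the grip force at its end, in the units of the state.
- ctrl.read_state(): the state, without advancing time (a new reading comes with each control period).
- ctrl.read_camera(name): name is "scene" or "top"; returns the picture (420x560x3 uint8, blue, green, red); there is no depth.
- ctrl.camera_info(name): a dict with "K" (3x3 intrinsics, pixels), "R" (3x3) and "t" (3): a world point X has camera coordinates R X + t. Camera axes: x right, y down, z forward; pixel columns grow to the right and rows downward; lengths in m; the calibration is good to about 2 mm. A picture is of the moment at which its call begins. camera_info takes no time and is no camera call.
- ctrl.hand_in(): hands the job in; it is judged then, once.
The state is a dict: "clock": time; "joints": joint angles; "qd": joint speeds; "effort": joint torques, N m; "eef_pos": TCP position; "orientation": TCP orientation; "contact_force": force on the tool from outside, world axes, zero at the start; "moment": the same for the moment, N m; "width": finger opening in m; "grasp_force": force on a finger pad.
Only numpy, scipy, OpenCV 4.12 (cv2) and the standard library are available. Lean on these libraries where they do the work, as an engineer would, in place of code of your own. Each camera call takes 0.05 s, during which the arm holds its last target. There are 200 camera calls.

## Working session

There is one attempt and no reset: what is moved stays moved. The work goes in short steps, Python scripts to look and compute and a tool call to move; the robot and the scene stay as the last step left them, time stands still between calls to the robot, and variables do not carry over. Pictures are saved under pics/ and viewed, at most 14 in all, crops included, and the job is handed in when it is done.

Besides the shell and the picture viewer there is one more tool, called after ">>>" as name(argument=value, ...) on one line, values as JSON. jog_arm: Moves the arm, as the interface text tells. Its arguments: {"type":"object","properties":{"commands":{"type":"array"},"squeeze":{"type":"number"}},"required":["commands"]}

```bash
mkdir -p pics; cat > h.py <<'E'
import numpy as np, cv2
from scipy.spatial.transform import Rotation as Rn
from bench import ctrl
def ray(cam,px,z):
    c=ctrl.camera_info(cam);K,R,t=[np.array(c[k],float) for k in("K","R","t")]
    px=np.atleast_2d(np.array(px,float)); d=(np.c_[px,np.ones(len(px))]@np.linalg.inv(K).T)@R
    o=-R.T@t; return o+d*((z-o[2])/d[:,2])[:,None]
def proj(cam,X):
    c=ctrl.camera_info(cam);K,R,t=[np.array(c[k],float) for k in("K","R","t")]
    p=(np.atleast_2d(X)@R.T+t)@K.T; return p[:,:2]/p[:,2:]
def tri(px1,px2,c1="top",c2="scene"):
    A=[];b=[]
    for cam,px in((c1,px1),(c2,px2)):
        o=ray(cam,px,0)[0];e=ray(cam,px,.3)[0];d=(e-o)/np.linalg.norm(e-o);P=np.eye(3)-np.outer(d,d);A.append(P);b.append(P@o)
    x=np.linalg.lstsq(np.vstack(A),np.hstack(b),rcond=None)[0]; return x
E
python3 - <<'E'
from h import *
for n in("top","scene"):
    im=ctrl.read_camera(n);cv2.imwrite(f"pics/{n}0.png",im);c=ctrl.camera_info(n)
    R=np.array(c["R"]);print(n,np.round(c["K"],1).tolist(),np.round(R,3).tolist(),np.round(-R.T@c["t"],3))
s=ctrl.read_state();print(s)
E
```

```text
top [[451.2, 0.0, 279.3], [0.0, 451.2, 206.0], [0.0, 0.0, 1.0]] [[0.008, -1.0, -0.002], [-0.991, -0.008, -0.133], [0.133, 0.003, -0.991]] [0.387 0.031 1.248]
scene [[494.6, 0.0, 275.1], [0.0, 494.6, 216.1], [0.0, 0.0, 1.0]] [[0.447, 0.895, 0.009], [0.71, -0.348, -0.613], [-0.545, 0.28, -0.79]] [ 1.211 -0.304  1.054]
{'clock': 0.1, 'joints': array([ 9.75214739e-01,  2.59311501e-01,  1.53596393e+00, -1.03945841e-05,
        1.34797803e+00, -2.02789942e-01]), 'qd': array([ 9.53199739e-04, -6.36937148e-04, -4.05752725e-03,  6.66109795e-04,
       -4.69110547e-04,  7.45430934e-05]), 'effort': array([ 7.16272480e-04, -4.38211477e+01, -2.84642476e+01,  7.20254285e-02,
        3.63348762e-02, -2.94102688e-05]), 'eef_pos': array([0.21022373, 0.50771678, 0.21788245]), 'orientation': array([-6.12909058e-01, -3.08057533e+00,  2.40938128e-03]), 'contact_force': array([ 0.58490356,  0.70173463, -0.1381866 ]), 'moment': array([-0.01325499,  0.05689515,  0.05159023]), 'grasp_force': 0.0, 'width': 0.09321820118339326}
```

View pics/top0.png

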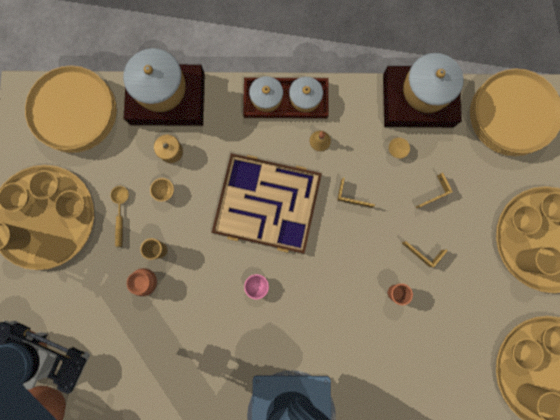

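View pics/scene0.png

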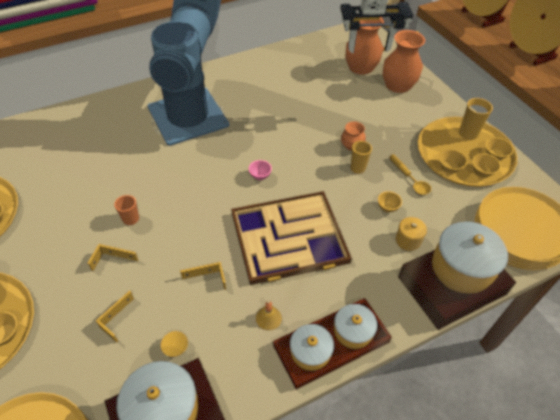

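The top view shows three brackets near (355,197), (435,190) and (425,252). The case is at (268,203), the bronze tumbler at (152,249) and the bronze bowl at (162,189). The pink look-alike at (257,287) and the copper cup at (401,294) are to be left alone. I'll confirm with enlarged crops.

```bash
python3 - <<'E'
from h import *
im=cv2.imread("pics/top0.png");sc=cv2.imread("pics/scene0.png")
a=cv2.resize(im[145:260,205:335],None,fx=4,fy=4,interpolation=cv2.INTER_CUBIC)[:, :520]
b=cv2.resize(im[165:280,330:465],None,fx=4,fy=4,interpolation=cv2.INTER_CUBIC)
cv2.imwrite("pics/crA.png",a);cv2.imwrite("pics/crB.png",b)
c=cv2.resize(sc[230:360,75:245],None,fx=4,fy=4,interpolation=cv2.INTER_CUBIC);cv2.imwrite("pics/crC.png",c)
d=cv2.resize(im[165:280,105:185],None,fx=5,fy=5,interpolation=cv2.INTER_CUBIC);e=cv2.resize(sc[130:230,340:420],None,fx=5,fy=5,interpolation=cv2.INTER_CUBIC)
o=np.zeros((575,800,3),np.uint8);o[:,:400]=d;o[:500,400:]=e;cv2.imwrite("pics/crD.png",o)
E
```

```text
(no output)
```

View pics/crA.png

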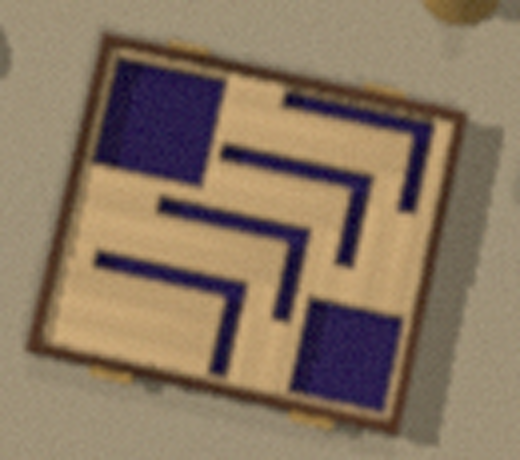

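View pics/crB.png

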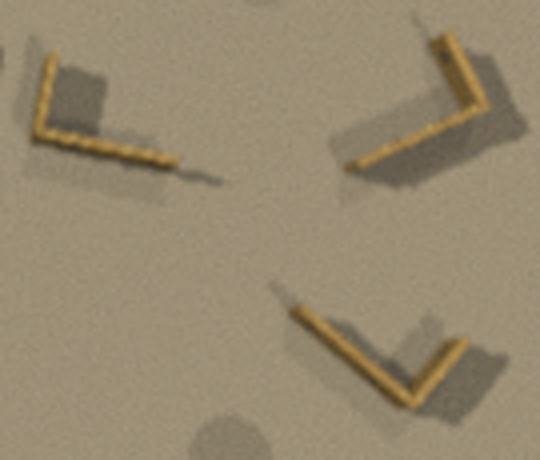

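View pics/crC.png

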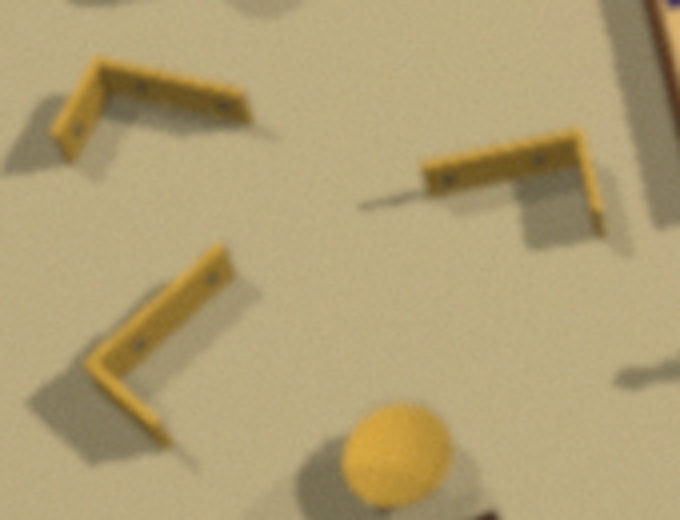

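View pics/crD.png

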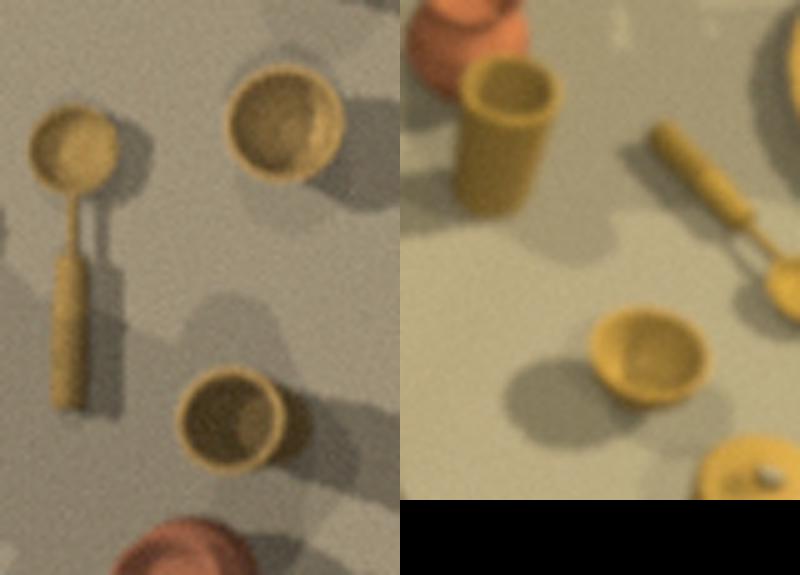

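Crop A shows the four L recesses. The larger pocket is upper left at about (243,175) px, for the bowl, and the smaller is lower right at about (291,234), for the tumbler.

The brackets all lie on edge:
- **P, corner (339,198):** z up.
- **Q, corner (450,190):** mirror-wise.
- **R, corner (433,265):** mirror-wise.

Crop D shows candidates for the bowl and tumbler:
- **Bowl:** the bronze bowl (162,189) fits. The pink bowl (257,287) is the look-alike and the ladle is at (119,195).
- **Tumbler:** the tall bronze one (152,249) fits. The copper cup (401,294) is the wrong colour.

Next I'll measure positions.

```bash
cat >> h.py <<'E'
def blobs(cam,mask,amin):
    n,l,s,c=cv2.connectedComponentsWithStats(mask.astype(np.uint8))
    return [(np.argwhere(l==i)[:,::-1].astype(float),c[i]) for i in range(1,n) if s[i,4]>=amin]
E
python3 - <<'E'
from h import *
im={c:cv2.imread(f"pics/{c}0.png") for c in("top","scene")}
bl={}
for c in im:
    g=im[c].astype(int); m=(g[...,0]>g[...,2]+12)&(g[...,0]>40)
    roi=np.zeros(m.shape,bool)
    if c=="top": roi[150:258,208:328]=1
    else: roi[185:285,225:355]=1
    bl[c]=blobs(c,m&roi,20)
    for p,ce in bl[c]: print(c,len(p),ce.round(1),ray(c,ce,.018)[0].round(4))
# height check on pockets
T=sorted(bl["top"],key=lambda b:-len(b[0]))[:2];S=sorted(bl["scene"],key=lambda b:-len(b[0]))[:2]
for a,b in zip(T,S): print("tri",tri(a[1],b[1]).round(4))
big,sm=T
vb,vs=[ray("top",x[1],.018)[0][:2] for x in(big,sm)]
# orientation: minAreaRect of pockets and edges
for b in T:
    w=ray("top",b[0],.018)[:,:2]; print("rect",cv2.minAreaRect((w*1000).astype(np.float32)))
# brass hue stats
for c,pts in(("top",[(340,190),(360,201),(435,203),(445,182),(410,250),(440,255),(350,215),(162,189),(160,175)]),):
    hsv=cv2.cvtColor(im[c],cv2.COLOR_BGR2HSV)
    for p in pts: print(p,hsv[p[1],p[0]])
E
```

```text
top 660 [244.5 175.1] [0.6377 0.1322 0.018 ]
top 118 [299.9 178.7] [ 0.6287 -0.0219  0.018 ]
top 126 [284.2 191.6] [0.5922 0.0216 0.018 ]
top 133 [268.8 205.1] [0.554  0.0637 0.018 ]
top 131 [252.5 218.2] [0.5175 0.1077 0.018 ]
top 498 [291.2 233.3] [0.477  0.0016 0.018 ]
scene 336 [251.1 220.7] [ 0.4822 -0.0009  0.018 ]
scene 80 [314.  243.5] [0.6189 0.1121 0.018 ]
scene 23 [265.9 249.3] [ 0.5807 -0.0054  0.018 ]
scene 215 [331.8 252.2] [0.6617 0.1393 0.018 ]
scene 29 [256.7 266.5] [ 0.6167 -0.0478  0.018 ]
tri [0.5895 0.0411 0.1548]
tri [ 0.5499  0.0878 -0.0709]
rect ((637.951904296875, 132.22607421875), (72.91535949707031, 71.7859878540039), 77.78299713134766)
rect ((477.0807800292969, 1.7227554321289062), (60.91535568237305, 60.7824821472168), 77.94970703125)
(340, 190) [ 20 143 155]
(360, 201) [ 19 119 157]
(435, 203) [17 67 99]
(445, 182) [ 19 141 146]
(410, 250) [ 19 100 107]
(440, 255) [ 18 139 139]
(350, 215) [ 20  66 155]
(162, 189) [ 18 137 134]
(160, 175) [ 19  57 138]
```

```bash
cat >> h.py <<'E'
def brass(im): 
    h=cv2.cvtColor(im,cv2.COLOR_BGR2HSV); return (h[...,0]>12)&(h[...,0]<26)&(h[...,1]>98)&(h[...,2]>90)
def ell(cam,im,roi,z,amin=40):
    """L bracket(s) in roi: top-edge pixels -> corner, long tip, short tip on plane z via approx polygon"""
    x0,y0,x1,y1=roi; m=np.zeros(im.shape[:2],bool); m[y0:y1,x0:x1]=brass(im)[y0:y1,x0:x1]
    out=[]
    for p,c in blobs(cam,m,amin):
        hull=cv2.convexHull(p.astype(np.float32)); t=cv2.minEnclosingTriangle(hull)[1].reshape(3,2)
        out.append((len(p),c.round(1),t.round(1),ray(cam,t,z)[:,:2].round(4)))
    return out
E
python3 - <<'E'
from h import *
for c,roi in(("top",(330,160,470,280)),("scene",(75,235,245,345))):
    im=cv2.imread(f"pics/{c}0.png")
    for n,ce,t,w in ell(c,im,roi,.036):
        d=[np.linalg.norm(w[i]-w[(i+1)%3]).round(4) for i in range(3)]
        print(c,n,ce,t.tolist(),w.tolist(),d)
for c,rois in(("top",((135,235,168,262),(145,170,180,208))),("scene",((345,135,380,175),(375,185,405,215)))):
    im=cv2.imread(f"pics/{c}0.png");h=cv2.cvtColor(im,cv2.COLOR_BGR2HSV)
    for x0,y0,x1,y1 in rois:
        m=np.zeros(h.shape[:2],bool);m[y0:y1,x0:x1]=(h[...,1]>98)[y0:y1,x0:x1]&(h[...,0]>14)[y0:y1,x0:x1]
        for p,ce in blobs(c,m,60): print(c,len(p),ce.round(1),p.min(0),p.max(0))
E
```

```text
top 241 [439.5 189.7] [[453.3999938964844, 191.8000030517578], [441.29998779296875, 169.89999389648438], [413.5, 209.5]] [[0.5922, -0.4387], [0.6528, -0.408], [0.5427, -0.3286]] [np.float64(0.0679), np.float64(0.1357), np.float64(0.1207)]
top 177 [350.1 196.3] [[377.5, 207.10000610351562], [341.79998779296875, 176.10000610351562], [336.6000061035156, 199.3000030517578]] [[0.5487, -0.2314], [0.6334, -0.1355], [0.5692, -0.1208]] [np.float64(0.1279), np.float64(0.0659), np.float64(0.1125)]
top 271 [425.9 254.9] [[432.20001220703125, 269.20001220703125], [448.1000061035156, 249.39999389648438], [397.29998779296875, 239.3000030517578]] [[0.3832, -0.3734], [0.436, -0.4176], [0.462, -0.2827]] [np.float64(0.0689), np.float64(0.1374), np.float64(0.1201)]
scene 86 [241.8 241.9] [[244.0, 235.0], [234.0, 235.0], [244.0, 255.0]] [[0.5283, -0.0413], [0.5171, -0.0639], [0.5832, -0.0661]] [np.float64(0.0252), np.float64(0.0661), np.float64(0.0602)]
scene 622 [109.4 254.3] [[96.80000305175781, 241.39999389648438], [81.19999694824219, 272.70001220703125], [157.6999969482422, 256.70001220703125]] [[0.3
[... 312 characters left out ...]
2654]] [np.float64(0.0852), np.float64(0.1453), np.float64(0.1687)]
scene 648 [113.5 313.7] [[91.69999694824219, 320.70001220703125], [116.69999694824219, 343.5], [140.8000030517578, 279.20001220703125]] [[0.5927, -0.4427], [0.6698, -0.4074], [0.5377, -0.3129]] [np.float64(0.0848), np.float64(0.1624), np.float64(0.141)]
scene 346 [174.4 338.2] [[175.0, 324.0], [155.0, 344.0], [195.0, 344.0]] [[0.6823, -0.2791], [0.7077, -0.3336], [0.746, -0.2561]] [np.float64(0.0601), np.float64(0.0864), np.float64(0.0677)]
top 447 [152.6 248.8] [140. 238.] [167. 259.]
top 449 [161.5 189.2] [150. 178.] [173. 201.]
scene 615 [359.9 155.8] [345. 140.] [372. 173.]
scene 454 [389.2 201. ] [377. 190.] [402. 212.]
```

```bash
cat >> h.py <<'E'
def Rt(yaw,tilt=0,axis="y"):
    """tool frame: x at yaw (deg), z down; then tilted about own axis"""
    a=np.radians(yaw);B=np.array([[np.cos(a),np.sin(a),0],[np.sin(a),-np.cos(a),0],[0,0,-1]])
    return B@Rn.from_euler(axis,tilt,degrees=True).as_matrix()
def plan(*wps):
    """wps: (x,y,z,yaw[,tilt]); prints turn (5deg units, done first) and then shift (40mm units, tool axes after turn)"""
    s=ctrl.read_state();p=s["eef_pos"];R=Rn.from_rotvec(s["orientation"]).as_matrix()
    print("t",round(s["clock"],1),"at",p.round(4),"yaw",np.degrees(np.arctan2(R[1,0],R[0,0])).round(1),"w",round(s["width"],4),"j",s["joints"].round(2))
    for w in wps:
        T=Rt(*w[3:]);t=np.array(w[:3])
        print("turn",(np.degrees(Rn.from_matrix(R.T@T).as_rotvec())/5).round(2),"shift",(T.T@(t-p)/.04).round(2)); p,R=t,T
E
python3 - <<'E'
from h import *
print("tumb",ray("top",(151.3,248.5),.085)[0].round(4),ray("scene",(361.9,147.9),.085)[0].round(4),tri((151.3,248.5),(361.9,147.9)).round(4))
print("bowl",ray("top",(162.1,189.7),.036)[0].round(4),ray("scene",(389.9,200.7),.036)[0].round(4),tri((162.1,189.7),(389.9,200.7)).round(4))
c=ray("top",(151.3,248.5),.085)[0]
plan((c[0],c[1],.16,163),(c[0],c[1],.042,163),(c[0],c[1],.16,163),(.477,.0017,.16,163),(.477,.0017,.049,163))
E
```

```text
tumb [0.4301 0.3625 0.085 ] [0.4343 0.3629 0.085 ] [0.4307 0.3647 0.0808]
bowl [0.5917 0.3544 0.036 ] [0.5976 0.3554 0.036 ] [0.5935 0.3575 0.03  ]
t 0.1 at [0.2102 0.5077 0.2179] yaw 157.5 w 0.0932 j [ 0.98  0.26  1.54 -0.    1.35 -0.2 ]
turn [-0.02 -0.   -1.1 ] shift [-6.32 -1.86  1.45]
turn [0. 0. 0.] shift [0.   0.   2.95]
turn [0. 0. 0.] shift [ 0.    0.   -2.95]
turn [0. 0. 0.] shift [-3.76 -8.28  0.  ]
turn [0. 0. 0.] shift [0.   0.   2.78]
```

>>> jog_arm(commands=[{"dx":0,"dy":0,"dz":0,"wz":-0.55},{"wz":-0.55},{"dx":-0.8,"dy":-0.23,"dz":0.1},{"dx":-0.8,"dy":-0.23,"dz":0.1},{"dx":-0.8,"dy":-0.23,"dz":0.2},{"dx":-0.8,"dy":-0.23,"dz":0.2},{"dx":-0.8,"dy":-0.23,"dz":0.2},{"dx":-0.8,"dy":-0.23,"dz":0.2},{"dx":-0.8,"dy":-0.23,"dz":0.2},{"dx":-0.72,"dy":-0.25,"dz":0.25}], squeeze=15)

```text
validation failed for argument at $.co...
```

```bash
python3 -c "
from h import *
plan((.432,.3627,.042,163),(.432,.3627,.16,163),(.477,.0017,.16,163),(.477,.0017,.049,163))"
```

```text
t 0.1 at [0.2102 0.5077 0.2179] yaw 157.5 w 0.0932 j [ 0.98  0.26  1.54 -0.    1.35 -0.2 ]
turn [-0.02 -0.   -1.1 ] shift [-6.36 -1.85  4.4 ]
turn [0. 0. 0.] shift [ 0.    0.   -2.95]
turn [0. 0. 0.] shift [-3.71 -8.3   0.  ]
turn [0. 0. 0.] shift [0.   0.   2.78]
```

>>> jog_arm(commands=[{"hand":0,"dx":0,"dy":0,"dz":0,"wx":0,"wy":0,"wz":-0.55},{"hand":0,"dx":0,"dy":0,"dz":0,"wx":0,"wy":0,"wz":-0.55},{"hand":0,"dx":-0.8,"dy":-0.23,"dz":0.1,"wx":0,"wy":0,"wz":0},{"hand":0,"dx":-0.8,"dy":-0.23,"dz":0.1,"wx":0,"wy":0,"wz":0},{"hand":0,"dx":-0.8,"dy":-0.23,"dz":0.2,"wx":0,"wy":0,"wz":0},{"hand":0,"dx":-0.8,"dy":-0.23,"dz":0.2,"wx":0,"wy":0,"wz":0},{"hand":0,"dx":-0.8,"dy":-0.23,"dz":0.2,"wx":0,"wy":0,"wz":0},{"hand":0,"dx":-0.8,"dy":-0.23,"dz":0.2,"wx":0,"wy":0,"wz":0},{"hand":0,"dx":-0.8,"dy":-0.23,"dz":0.2,"wx":0,"wy":0,"wz":0},{"hand":0,"dx":-0.76,"dy":-0.24,"dz":0.2,"wx":0,"wy":0,"wz":0}], squeeze=15)

```text
clock: 0.93
eef_pos: [0.4333, 0.3617, 0.1619]
orientation: [-0.465, -3.107, 0.001]
contact_force: [0.7, -0.2, -0.1]
width: 0.0931
grasp_force: 0.0
```

```bash
python3 -c "
from h import *
plan((.432,.3627,.042,163),(.432,.3627,.16,163),(.477,.0017,.16,163),(.477,.0017,.049,163))"
```

```text
t 0.9 at [0.4333 0.3617 0.1619] yaw 163.0 w 0.0931 j [ 0.5   0.33  1.58 -0.    1.23 -0.78]
turn [-0.01 -0.   -0.  ] shift [0.04 0.01 3.  ]
turn [0. 0. 0.] shift [ 0.    0.   -2.95]
turn [0. 0. 0.] shift [-3.71 -8.3   0.  ]
turn [0. 0. 0.] shift [0.   0.   2.78]
```

>>> jog_arm(commands=[{"hand":0,"dx":0,"dy":0,"dz":0.75,"wx":0,"wy":0,"wz":0},{"hand":0,"dx":0,"dy":0,"dz":0.75,"wx":0,"wy":0,"wz":0},{"hand":0,"dx":0,"dy":0,"dz":0.75,"wx":0,"wy":0,"wz":0},{"hand":0,"dx":0,"dy":0,"dz":0.75,"wx":0,"wy":0,"wz":0},{"hand":1,"dx":0,"dy":0,"dz":0,"wx":0,"wy":0,"wz":0},{"hand":1,"dx":0,"dy":0,"dz":0,"wx":0,"wy":0,"wz":0},{"hand":1,"dx":0,"dy":0,"dz":0,"wx":0,"wy":0,"wz":0},{"hand":1,"dx":0,"dy":0,"dz":0,"wx":0,"wy":0,"wz":0},{"hand":1,"dx":0,"dy":0,"dz":0,"wx":0,"wy":0,"wz":0},{"hand":1,"dx":0,"dy":0,"dz":0,"wx":0,"wy":0,"wz":0}], squeeze=15)

```text
clock: 1.77
eef_pos: [0.4331, 0.3636, 0.0444]
orientation: [0.464, 3.105, 0.003]
contact_force: [0.3, -0.1, 0.2]
width: 0.0579
grasp_force: 0.3
```

>>> jog_arm(commands=[{"hand":1,"dx":0,"dy":0,"dz":0,"wx":0,"wy":0,"wz":0},{"hand":1,"dx":0,"dy":0,"dz":0,"wx":0,"wy":0,"wz":0},{"hand":1,"dx":0,"dy":0,"dz":-0.3,"wx":0,"wy":0,"wz":0},{"hand":1,"dx":0,"dy":0,"dz":-0.7,"wx":0,"wy":0,"wz":0},{"hand":1,"dx":0,"dy":0,"dz":-0.7,"wx":0,"wy":0,"wz":0},{"hand":1,"dx":0,"dy":0,"dz":-0.7,"wx":0,"wy":0,"wz":0},{"hand":1,"dx":-0.2,"dy":-0.4,"dz":-0.4,"wx":0,"wy":0,"wz":0},{"hand":1,"dx":-0.32,"dy":-0.7,"dz":0,"wx":0,"wy":0,"wz":0},{"hand":1,"dx":-0.32,"dy":-0.7,"dz":0,"wx":0,"wy":0,"wz":0},{"hand":1,"dx":-0.32,"dy":-0.7,"dz":0,"wx":0,"wy":0,"wz":0}], squeeze=15)

```text
clock: 2.6
eef_pos: [0.4469, 0.2528, 0.1549]
orientation: [0.462, 3.107, -0.0]
contact_force: [1.5, -0.1, -1.9]
width: 0.0551
grasp_force: 15.0
```

>>> jog_arm(commands=[{"hand":1,"dx":-0.32,"dy":-0.7,"dz":0,"wx":0,"wy":0,"wz":0},{"hand":1,"dx":-0.32,"dy":-0.7,"dz":0,"wx":0,"wy":0,"wz":0},{"hand":1,"dx":-0.32,"dy":-0.7,"dz":0,"wx":0,"wy":0,"wz":0},{"hand":1,"dx":-0.32,"dy":-0.7,"dz":0,"wx":0,"wy":0,"wz":0},{"hand":1,"dx":-0.32,"dy":-0.7,"dz":0,"wx":0,"wy":0,"wz":0},{"hand":1,"dx":-0.32,"dy":-0.7,"dz":0,"wx":0,"wy":0,"wz":0},{"hand":1,"dx":-0.32,"dy":-0.7,"dz":0,"wx":0,"wy":0,"wz":0},{"hand":1,"dx":-0.2,"dy":-0.4,"dz":0,"wx":0,"wy":0,"wz":0},{"hand":1,"dx":0,"dy":0,"dz":0,"wx":0,"wy":0,"wz":0}], squeeze=15)

```text
clock: 3.35
eef_pos: [0.479, 0.0191, 0.1546]
orientation: [0.47, 3.106, -0.002]
contact_force: [0.2, 0.1, -1.7]
width: 0.0551
grasp_force: 15.0
```

```bash
python3 -c "
from h import *
plan((.477,.0017,.06,163),(.477,.0017,.0505,163))
im=ctrl.read_camera('top');cv2.imwrite('pics/t1.png',im)
h=cv2.cvtColor(im,cv2.COLOR_BGR2HSV)
print(ctrl.read_state()['grasp_force'])"
```

```text
t 3.4 at [0.479  0.0191 0.1546] yaw 162.8 w 0.0551 j [-0.19  0.19  1.79 -0.    1.16 -1.46]
turn [-0.02  0.01 -0.04] shift [-0.08 -0.43  2.36]
turn [0. 0. 0.] shift [0.   0.   0.24]
14.999623579205945
```

>>> jog_arm(commands=[{"hand":1,"dx":-0.08,"dy":-0.43,"dz":0,"wx":0,"wy":0,"wz":0},{"hand":1,"dx":0,"dy":0,"dz":0.7,"wx":0,"wy":0,"wz":0},{"hand":1,"dx":0,"dy":0,"dz":0.7,"wx":0,"wy":0,"wz":0},{"hand":1,"dx":0,"dy":0,"dz":0.6,"wx":0,"wy":0,"wz":0},{"hand":1,"dx":0,"dy":0,"dz":0.3,"wx":0,"wy":0,"wz":0},{"hand":1,"dx":0,"dy":0,"dz":0.12,"wx":0,"wy":0,"wz":0},{"hand":1,"dx":0,"dy":0,"dz":0.12,"wx":0,"wy":0,"wz":0},{"hand":1,"dx":0,"dy":0,"dz":0.06,"wx":0,"wy":0,"wz":0},{"hand":1,"dx":0,"dy":0,"dz":0,"wx":0,"wy":0,"wz":0}], squeeze=15)

```text
clock: 4.15
eef_pos: [0.4769, 0.0055, 0.051]
orientation: [0.464, 3.107, 0.0]
contact_force: [-0.5, -0.2, -0.9]
width: 0.0551
grasp_force: 15.0
```

>>> jog_arm(commands=[{"hand":1,"dx":0,"dy":-0.06,"dz":0.03,"wx":0,"wy":0,"wz":0},{"hand":1,"dx":0,"dy":0,"dz":0,"wx":0,"wy":0,"wz":0},{"hand":0.15,"dx":0,"dy":0,"dz":0,"wx":0,"wy":0,"wz":0},{"hand":0.1,"dx":0,"dy":0,"dz":0,"wx":0,"wy":0,"wz":0},{"hand":0.1,"dx":0,"dy":0,"dz":-0.1,"wx":0,"wy":0,"wz":0},{"hand":0.1,"dx":0,"dy":0,"dz":-0.7,"wx":0,"wy":0,"wz":0},{"hand":0,"dx":0,"dy":0,"dz":-0.7,"wx":0,"wy":0,"wz":0},{"hand":0,"dx":0,"dy":0,"dz":-0.8,"wx":0,"wy":0,"wz":0},{"hand":0,"dx":0,"dy":0,"dz":-0.5,"wx":0,"wy":0,"wz":0}], squeeze=15)

```text
clock: 4.9
eef_pos: [0.4769, 0.0026, 0.1648]
orientation: [0.464, 3.104, -0.001]
contact_force: [1.6, -0.4, 0.0]
width: 0.0919
grasp_force: 0.0
```

```bash
python3 -c "
from h import *
plan((.594,.355,.12,163-60),(.594,.355,.0145,103))
im=ctrl.read_camera('scene');cv2.imwrite('pics/s1.png',im)
a=cv2.imread('pics/scene0.png');h=cv2.cvtColor(im,cv2.COLOR_BGR2HSV)
m=np.zeros(h.shape[:2],bool);m[185:215,375:405]=((h[...,1]>98)&(h[...,0]>14))[185:215,375:405]
print([c for p,c in blobs('scene',m,60)])"
```

```text
t 4.9 at [0.4769 0.0026 0.1648] yaw 163.0 w 0.0919 j [-0.23  0.17  1.79 -0.    1.18 -1.5 ]
turn [ 0.02  0.04 12.  ] shift [7.93 4.83 1.12]
turn [0. 0. 0.] shift [0.   0.   2.64]
[array([389.16483516, 201.0043956 ])]
```

>>> jog_arm(commands=[{"hand":0,"dx":0,"dy":0,"dz":0,"wx":0,"wy":0,"wz":1},{"hand":0,"dx":0,"dy":0,"dz":0,"wx":0,"wy":0,"wz":1},{"hand":0,"dx":0,"dy":0,"dz":0,"wx":0,"wy":0,"wz":1},{"hand":0,"dx":0,"dy":0,"dz":0,"wx":0,"wy":0,"wz":1},{"hand":0,"dx":0,"dy":0,"dz":0,"wx":0,"wy":0,"wz":1},{"hand":0,"dx":0,"dy":0,"dz":0,"wx":0,"wy":0,"wz":1},{"hand":0,"dx":0,"dy":0,"dz":0,"wx":0,"wy":0,"wz":1},{"hand":0,"dx":0,"dy":0,"dz":0,"wx":0,"wy":0,"wz":1}])

```text
clock: 5.62
eef_pos: [0.4758, 0.0028, 0.1617]
orientation: [1.505, 2.757, -0.0]
contact_force: [0.2, 0.0, 0.9]
width: 0.0928
grasp_force: 0.0
```

>>> jog_arm(commands=[{"hand":0,"dx":0.58,"dy":0.72,"dz":0,"wx":0,"wy":0,"wz":0},{"hand":0,"dx":0.58,"dy":0.72,"dz":0,"wx":0,"wy":0,"wz":0},{"hand":0,"dx":0.58,"dy":0.72,"dz":0,"wx":0,"wy":0,"wz":0},{"hand":0,"dx":0.58,"dy":0.72,"dz":0,"wx":0,"wy":0,"wz":0},{"hand":0,"dx":0.58,"dy":0.72,"dz":0,"wx":0,"wy":0,"wz":0},{"hand":0,"dx":0.58,"dy":0.72,"dz":0.1,"wx":0,"wy":0,"wz":0},{"hand":0,"dx":0.58,"dy":0.72,"dz":0.2,"wx":0,"wy":0,"wz":0},{"hand":0,"dx":0.58,"dy":0.72,"dz":0.2,"wx":0,"wy":0,"wz":0},{"hand":0,"dx":0.58,"dy":0.72,"dz":0.2,"wx":0,"wy":0,"wz":0},{"hand":0,"dx":0.58,"dy":0.72,"dz":0.2,"wx":0,"wy":0,"wz":0}])

```text
clock: 6.45
eef_pos: [0.5914, 0.356, 0.1252]
orientation: [1.499, 2.761, -0.0]
contact_force: [0.5, -0.4, 0.6]
width: 0.0927
grasp_force: 0.0
```

```bash
python3 -c "
from h import *
plan((.594,.355,.0145,123),(.594,.355,.12,123),(.638,.1322,.12,123),(.638,.1322,.022,123))"
```

```text
t 6.5 at [0.5914 0.356  0.1252] yaw 123.0 w 0.0927 j [ 0.38  0.57  1.28 -0.    1.28 -0.2 ]
turn [ 0.  0. -0.] shift [-0.06  0.04  2.77]
turn [0. 0. 0.] shift [ 0.    0.   -2.64]
turn [0. 0. 0.] shift [-5.27 -2.11  0.  ]
turn [0. 0. 0.] shift [0.   0.   2.45]
```

>>> jog_arm(commands=[{"hand":0,"dx":-0.06,"dy":0.04,"dz":0.7,"wx":0,"wy":0,"wz":0},{"hand":0,"dx":0,"dy":0,"dz":0.7,"wx":0,"wy":0,"wz":0},{"hand":0,"dx":0,"dy":0,"dz":0.7,"wx":0,"wy":0,"wz":0},{"hand":0,"dx":0,"dy":0,"dz":0.6,"wx":0,"wy":0,"wz":0},{"hand":0,"dx":0,"dy":0,"dz":0.05,"wx":0,"wy":0,"wz":0},{"hand":1,"dx":0,"dy":0,"dz":0,"wx":0,"wy":0,"wz":0},{"hand":1,"dx":0,"dy":0,"dz":0,"wx":0,"wy":0,"wz":0},{"hand":1,"dx":0,"dy":0,"dz":0,"wx":0,"wy":0,"wz":0},{"hand":1,"dx":0,"dy":0,"dz":0,"wx":0,"wy":0,"wz":0},{"hand":1,"dx":0,"dy":0,"dz":0,"wx":0,"wy":0,"wz":0}], squeeze=12)

```text
clock: 7.28
eef_pos: [0.5951, 0.3535, 0.0175]
orientation: [1.498, 2.759, 0.004]
contact_force: [0.9, 0.0, 0.3]
width: 0.0641
grasp_force: 1.8
```

>>> jog_arm(commands=[{"hand":1,"dx":0,"dy":0,"dz":0,"wx":0,"wy":0,"wz":0},{"hand":1,"dx":0,"dy":0,"dz":0,"wx":0,"wy":0,"wz":0},{"hand":1,"dx":0,"dy":0,"dz":-0.2,"wx":0,"wy":0,"wz":0},{"hand":1,"dx":0,"dy":0,"dz":-0.5,"wx":0,"wy":0,"wz":0},{"hand":1,"dx":0,"dy":0,"dz":-0.7,"wx":0,"wy":0,"wz":0},{"hand":1,"dx":0,"dy":0,"dz":-0.7,"wx":0,"wy":0,"wz":0},{"hand":1,"dx":0,"dy":0,"dz":0,"wx":0,"wy":0,"wz":0}], squeeze=12)

```text
clock: 7.87
eef_pos: [0.5969, 0.3544, 0.1063]
orientation: [1.496, 2.755, 0.012]
contact_force: [0.7, 0.6, 0.3]
width: 0.0633
grasp_force: 12.0
```

```bash
python3 -c "
from h import *
plan((.638,.1322,.09,123),(.638,.1322,.022,123));print(ctrl.read_state()['grasp_force'])"
```

```text
t 7.9 at [0.5969 0.3544 0.1063] yaw 123.0 w 0.0633 j [ 0.38  0.59  1.31  0.    1.24 -0.2 ]
turn [0.11 0.02 0.  ] shift [-5.22 -2.16  0.41]
turn [0. 0. 0.] shift [0.  0.  1.7]
11.973709295270965
```

>>> jog_arm(commands=[{"hand":1,"dx":-0.65,"dy":-0.27,"dz":0,"wx":0,"wy":0,"wz":0},{"hand":1,"dx":-0.65,"dy":-0.27,"dz":0,"wx":0,"wy":0,"wz":0},{"hand":1,"dx":-0.65,"dy":-0.27,"dz":0,"wx":0,"wy":0,"wz":0},{"hand":1,"dx":-0.65,"dy":-0.27,"dz":0,"wx":0,"wy":0,"wz":0},{"hand":1,"dx":-0.65,"dy":-0.27,"dz":0,"wx":0,"wy":0,"wz":0},{"hand":1,"dx":-0.65,"dy":-0.27,"dz":0,"wx":0,"wy":0,"wz":0},{"hand":1,"dx":-0.65,"dy":-0.27,"dz":0,"wx":0,"wy":0,"wz":0},{"hand":1,"dx":-0.65,"dy":-0.27,"dz":0,"wx":0,"wy":0,"wz":0},{"hand":1,"dx":0,"dy":0,"dz":0,"wx":0,"wy":0,"wz":0}])

```text
clock: 8.62
eef_pos: [0.6351, 0.1262, 0.0987]
orientation: [1.504, 2.757, -0.004]
contact_force: [-0.2, 0.8, -1.5]
width: 0.0631
grasp_force: 12.0
```

```bash
python3 -c "
from h import *
plan((.638,.1322,.03,123),(.638,.1322,.023,123));print(ctrl.read_state()['grasp_force'])
im=ctrl.read_camera('scene')
cv2.imwrite('pics/s2.png',cv2.resize(im[130:320,200:460],None,fx=3,fy=3,interpolation=cv2.INTER_CUBIC))"
```

```text
t 8.6 at [0.6351 0.1262 0.0987] yaw 122.8 w 0.0631 j [ 0.03  0.53  1.44 -0.    1.18 -0.55]
turn [-0.02  0.02 -0.05] shift [0.09 0.14 1.72]
turn [0. 0. 0.] shift [0.   0.   0.18]
11.972569370409474
```

View pics/s2.png

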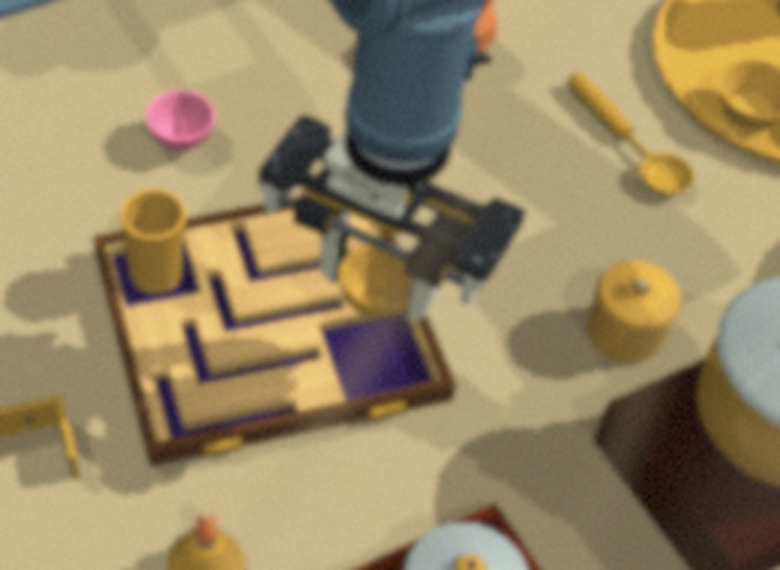

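The tumbler stands in its pocket and the bowl hangs over the larger one. I'll lower it.

>>> jog_arm(commands=[{"hand":1,"dx":0.09,"dy":0.14,"dz":0.6,"wx":0,"wy":0,"wz":0},{"hand":1,"dx":0,"dy":0,"dz":0.6,"wx":0,"wy":0,"wz":0},{"hand":1,"dx":0,"dy":0,"dz":0.4,"wx":0,"wy":0,"wz":0},{"hand":1,"dx":0,"dy":0,"dz":0.12,"wx":0,"wy":0,"wz":0},{"hand":1,"dx":0,"dy":0,"dz":0.08,"wx":0,"wy":0,"wz":0},{"hand":1,"dx":0,"dy":0,"dz":0.05,"wx":0,"wy":0,"wz":0},{"hand":1,"dx":0,"dy":0,"dz":0,"wx":0,"wy":0,"wz":0}])

```text
clock: 9.25
eef_pos: [0.6377, 0.1381, 0.026]
orientation: [1.498, 2.76, 0.001]
contact_force: [-0.0, 0.5, -0.7]
width: 0.0634
grasp_force: 12.0
```

>>> jog_arm(commands=[{"hand":1,"dx":-0.12,"dy":-0.08,"dz":0,"wx":0,"wy":0,"wz":0},{"hand":1,"dx":0,"dy":0,"dz":0.05,"wx":0,"wy":0,"wz":0},{"hand":1,"dx":0,"dy":0,"dz":0,"wx":0,"wy":0,"wz":0},{"hand":1,"dx":0,"dy":0,"dz":0,"wx":0,"wy":0,"wz":0}])

```text
clock: 9.58
eef_pos: [0.6375, 0.1316, 0.0239]
orientation: [1.5, 2.76, 0.001]
contact_force: [0.3, 0.5, -1.1]
width: 0.0633
grasp_force: 12.0
```

>>> jog_arm(commands=[{"hand":1,"dx":0,"dy":0,"dz":0.04,"wx":0,"wy":0,"wz":0},{"hand":1,"dx":0,"dy":0,"dz":0,"wx":0,"wy":0,"wz":0},{"hand":0.22,"dx":0,"dy":0,"dz":0,"wx":0,"wy":0,"wz":0},{"hand":0.22,"dx":0,"dy":0,"dz":0,"wx":0,"wy":0,"wz":0},{"hand":0.18,"dx":0,"dy":0,"dz":0,"wx":0,"wy":0,"wz":0},{"hand":0.18,"dx":0,"dy":0,"dz":-0.1,"wx":0,"wy":0,"wz":0},{"hand":0.18,"dx":0,"dy":0,"dz":-0.6,"wx":0,"wy":0,"wz":0},{"hand":0.18,"dx":0,"dy":0,"dz":-0.8,"wx":0,"wy":0,"wz":0},{"hand":0,"dx":0,"dy":0,"dz":-0.8,"wx":0,"wy":0,"wz":0},{"hand":0,"dx":0,"dy":0,"dz":-0.8,"wx":0,"wy":0,"wz":0}])

```text
clock: 10.42
eef_pos: [0.6369, 0.1319, 0.147]
orientation: [-1.499, -2.76, 0.001]
contact_force: [0.8, 0.1, 0.2]
width: 0.0854
grasp_force: 0.0
```

```bash
python3 - <<'E'
from h import *
im=ctrl.read_camera('top');cv2.imwrite('pics/t2.png',im)
for n,ce,t,w in ell("top",im,(330,160,470,280),.036): print(n,ce,w.tolist())
# P: grip 35 mm from corner on long leg
C=np.array([.570,-.122]);a=np.radians(-101.5);L=np.array([np.cos(a),np.sin(a)]);S=np.array([-L[1],L[0]])
g=C+.035*L+.003*S; print(g)
for yaw in(-101.5+180,-101.5): plan((*g,.13,yaw),(*g,.015,yaw))
E
```

```text
240 [439.8 189.2] [[0.5933, -0.4381], [0.6528, -0.408], [0.5398, -0.3265]]
166 [351.  196.3] [[0.5681, -0.1198], [0.5457, -0.2348], [0.6336, -0.1353]]
202 [423.  253.9] [[0.436, -0.4174], [0.4611, -0.2842], [0.3844, -0.3725]]
[ 0.5659619  -0.15689547]
t 10.5 at [0.6408 0.1322 0.155 ] yaw 123.0 w 0.089 j [ 0.03  0.48  1.36  0.    1.28 -0.54]
turn [0.13 0.02 8.9 ] shift [-7.46 -0.39  0.63]
turn [0. 0. 0.] shift [0.   0.   2.88]
t 10.5 at [0.6408 0.1322 0.155 ] yaw 123.0 w 0.089 j [ 0.03  0.48  1.36  0.    1.28 -0.54]
turn [-2.00e-02  1.60e-01 -2.71e+01] shift [7.46 0.39 0.63]
turn [0. 0. 0.] shift [0.   0.   2.88]
```

>>> jog_arm(commands=[{"hand":0,"dx":0,"dy":0,"dz":0,"wx":0,"wy":0,"wz":0.99},{"hand":0,"dx":0,"dy":0,"dz":0,"wx":0,"wy":0,"wz":0.99},{"hand":0,"dx":0,"dy":0,"dz":0,"wx":0,"wy":0,"wz":0.99},{"hand":0,"dx":0,"dy":0,"dz":0,"wx":0,"wy":0,"wz":0.99},{"hand":0,"dx":0,"dy":0,"dz":0,"wx":0,"wy":0,"wz":0.99},{"hand":0,"dx":0,"dy":0,"dz":0,"wx":0,"wy":0,"wz":0.99},{"hand":0,"dx":0,"dy":0,"dz":0,"wx":0,"wy":0,"wz":0.99},{"hand":0,"dx":0,"dy":0,"dz":0,"wx":0,"wy":0,"wz":0.99},{"hand":0,"dx":0,"dy":0,"dz":0,"wx":0,"wy":0,"wz":0.99}])

```text
clock: 11.22
eef_pos: [0.6372, 0.1319, 0.1458]
orientation: [-2.438, -1.981, 0.0]
contact_force: [0.2, -0.4, 0.4]
width: 0.0932
grasp_force: 0.0
```

>>> jog_arm(commands=[{"hand":0,"dx":-0.82,"dy":-0.04,"dz":0,"wx":0,"wy":0,"wz":0},{"hand":0,"dx":-0.82,"dy":-0.04,"dz":0,"wx":0,"wy":0,"wz":0},{"hand":0,"dx":-0.82,"dy":-0.04,"dz":0,"wx":0,"wy":0,"wz":0},{"hand":0,"dx":-0.82,"dy":-0.04,"dz":0,"wx":0,"wy":0,"wz":0},{"hand":0,"dx":-0.82,"dy":-0.04,"dz":0,"wx":0,"wy":0,"wz":0},{"hand":0,"dx":-0.82,"dy":-0.04,"dz":0.1,"wx":0,"wy":0,"wz":0},{"hand":0,"dx":-0.82,"dy":-0.04,"dz":0.3,"wx":0,"wy":0,"wz":0},{"hand":0,"dx":-0.82,"dy":-0.05,"dz":0.3,"wx":0,"wy":0,"wz":0},{"hand":0,"dx":-0.82,"dy":-0.05,"dz":0.3,"wx":0,"wy":0,"wz":0},{"hand":0,"dx":0,"dy":0,"dz":0,"wx":0,"wy":0,"wz":0}])

```text
clock: 12.05
eef_pos: [0.5607, -0.1592, 0.1036]
orientation: [-2.437, -1.98, 0.005]
contact_force: [-0.6, -0.7, -0.2]
width: 0.0927
grasp_force: 0.0
```

```bash
python3 - <<'E'
from h import *
plan((.566,-.157,.015,78.5))
E
```

```text
t 12.1 at [ 0.5607 -0.1592  0.1036] yaw 78.2 w 0.0927 j [-0.47  0.42  1.6  -0.    1.12 -0.26]
turn [-0.04  0.02 -0.06] shift [0.08 0.12 2.21]
```

>>> jog_arm(commands=[{"hand":0.6,"dx":0.08,"dy":0.12,"dz":0,"wx":0,"wy":0,"wz":0},{"hand":0.6,"dx":0,"dy":0,"dz":0,"wx":0,"wy":0,"wz":0},{"hand":0.6,"dx":0,"dy":0,"dz":0.6,"wx":0,"wy":0,"wz":0},{"hand":0.6,"dx":0,"dy":0,"dz":0.6,"wx":0,"wy":0,"wz":0},{"hand":0.6,"dx":0,"dy":0,"dz":0.6,"wx":0,"wy":0,"wz":0},{"hand":0.6,"dx":0,"dy":0,"dz":0.35,"wx":0,"wy":0,"wz":0},{"hand":0.6,"dx":0,"dy":0,"dz":0,"wx":0,"wy":0,"wz":0},{"hand":0.6,"dx":0,"dy":0,"dz":0,"wx":0,"wy":0,"wz":0}], squeeze=30)

```text
clock: 12.72
eef_pos: [0.569, -0.1505, 0.0199]
orientation: [-2.431, -1.989, 0.0]
contact_force: [-0.3, 0.5, 0.8]
width: 0.0442
grasp_force: 0.0
```

>>> jog_arm(commands=[{"hand":1,"dx":0,"dy":0,"dz":0,"wx":0,"wy":0,"wz":0},{"hand":1,"dx":0,"dy":0,"dz":0,"wx":0,"wy":0,"wz":0},{"hand":1,"dx":0,"dy":0,"dz":0,"wx":0,"wy":0,"wz":0},{"hand":1,"dx":0,"dy":0,"dz":0,"wx":0,"wy":0,"wz":0},{"hand":1,"dx":0,"dy":0,"dz":0,"wx":0,"wy":0,"wz":0},{"hand":1,"dx":0,"dy":0,"dz":0,"wx":0,"wy":0,"wz":0},{"hand":1,"dx":0,"dy":0,"dz":0,"wx":0,"wy":0,"wz":0},{"hand":1,"dx":0,"dy":0,"dz":0,"wx":0,"wy":0,"wz":0},{"hand":1,"dx":0,"dy":0,"dz":0,"wx":0,"wy":0,"wz":0},{"hand":1,"dx":0,"dy":0,"dz":0,"wx":0,"wy":0,"wz":0}])

```text
clock: 13.55
eef_pos: [0.5692, -0.1525, 0.0205]
orientation: [2.433, 1.985, 0.001]
contact_force: [1.5, 1.0, 5.3]
width: 0.0054
grasp_force: 30.0
```

```bash
python3 - <<'E'
from h import *
plan((.566,-.157,.015,78.5));print(ctrl.read_state()['grasp_force'])
E
```

```text
t 13.6 at [ 0.5692 -0.1525  0.0205] yaw 78.4 w 0.0054 j [-0.45  0.52  1.67  0.    0.95 -0.25]
turn [ 0.02  0.   -0.01] shift [-0.13 -0.06  0.14]
30.00052571296692
```

>>> jog_arm(commands=[{"hand":1,"dx":0,"dy":0,"dz":-0.3,"wx":0,"wy":0,"wz":0},{"hand":1,"dx":0,"dy":0,"dz":-0.7,"wx":0,"wy":0,"wz":0},{"hand":1,"dx":0,"dy":0,"dz":-0.7,"wx":0,"wy":0,"wz":0},{"hand":1,"dx":0,"dy":0,"dz":-0.6,"wx":0,"wy":0,"wz":0},{"hand":1,"dx":0.8,"dy":-0.3,"dz":0,"wx":0,"wy":0,"wz":0},{"hand":1,"dx":0.8,"dy":-0.3,"dz":0,"wx":0,"wy":0,"wz":0},{"hand":1,"dx":0.8,"dy":-0.3,"dz":0,"wx":0,"wy":0,"wz":0},{"hand":1,"dx":0.8,"dy":-0.3,"dz":0,"wx":0,"wy":0,"wz":0},{"hand":1,"dx":0.8,"dy":-0.3,"dz":0,"wx":0,"wy":0,"wz":0},{"hand":1,"dx":0.8,"dy":-0.3,"dz":0,"wx":0,"wy":0,"wz":0}])

```text
clock: 14.38
eef_pos: [0.5346, 0.0519, 0.1115]
orientation: [-2.433, -1.985, 0.003]
contact_force: [0.5, 0.3, -4.2]
width: 0.0054
grasp_force: 30.0
```

>>> jog_arm(commands=[{"hand":1,"dx":0.8,"dy":-0.3,"dz":0,"wx":0,"wy":0,"wz":0},{"hand":1,"dx":0.4,"dy":-0.2,"dz":0,"wx":0,"wy":0,"wz":0},{"hand":1,"dx":0,"dy":0,"dz":0,"wx":0,"wy":0,"wz":-0.9},{"hand":1,"dx":0,"dy":0,"dz":0,"wx":0,"wy":0,"wz":-1},{"hand":1,"dx":0,"dy":0,"dz":0,"wx":0,"wy":0,"wz":-1},{"hand":1,"dx":0,"dy":0,"dz":0,"wx":0,"wy":0,"wz":-1},{"hand":1,"dx":0,"dy":0,"dz":0,"wx":0,"wy":0,"wz":-1},{"hand":1,"dx":0,"dy":0,"dz":0,"wx":0,"wy":0,"wz":-1},{"hand":1,"dx":0,"dy":0,"dz":0,"wx":0,"wy":0,"wz":-1},{"hand":1,"dx":0,"dy":0,"dz":0,"wx":0,"wy":0,"wz":-1}])

```text
clock: 15.22
eef_pos: [0.5251, 0.1014, 0.1113]
orientation: [-1.612, -2.693, 0.003]
contact_force: [0.7, 0.7, -4.2]
width: 0.006
grasp_force: 30.0
```

>>> jog_arm(commands=[{"hand":1,"dx":0,"dy":0,"dz":0,"wx":0,"wy":0,"wz":-1},{"hand":1,"dx":0,"dy":0,"dz":0,"wx":0,"wy":0,"wz":-1},{"hand":1,"dx":0,"dy":0,"dz":0,"wx":0,"wy":0,"wz":-1},{"hand":1,"dx":0,"dy":0,"dz":0,"wx":0,"wy":0,"wz":-1},{"hand":1,"dx":0,"dy":0,"dz":0,"wx":0,"wy":0,"wz":-1},{"hand":1,"dx":0,"dy":0,"dz":0,"wx":0,"wy":0,"wz":-1},{"hand":1,"dx":0,"dy":0,"dz":0,"wx":0,"wy":0,"wz":-1},{"hand":1,"dx":0,"dy":0,"dz":0,"wx":0,"wy":0,"wz":-1},{"hand":1,"dx":0,"dy":0,"dz":0,"wx":0,"wy":0,"wz":-1},{"hand":1,"dx":0,"dy":0,"dz":0,"wx":0,"wy":0,"wz":-1}])

```text
clock: 16.05
eef_pos: [0.5251, 0.1013, 0.1113]
orientation: [-0.323, -3.122, 0.001]
contact_force: [-0.3, 0.7, -3.0]
width: 0.0056
grasp_force: 30.0
```

>>> jog_arm(commands=[{"hand":1,"dx":0,"dy":0,"dz":0,"wx":0,"wy":0,"wz":-1},{"hand":1,"dx":0,"dy":0,"dz":0,"wx":0,"wy":0,"wz":-1},{"hand":1,"dx":0,"dy":0,"dz":0,"wx":0,"wy":0,"wz":-1},{"hand":1,"dx":0,"dy":0,"dz":0,"wx":0,"wy":0,"wz":-1},{"hand":1,"dx":0,"dy":0,"dz":0,"wx":0,"wy":0,"wz":-1},{"hand":1,"dx":0,"dy":0,"dz":0,"wx":0,"wy":0,"wz":-1},{"hand":1,"dx":0,"dy":0,"dz":0,"wx":0,"wy":0,"wz":-1},{"hand":1,"dx":0,"dy":0,"dz":0,"wx":0,"wy":0,"wz":-1},{"hand":1,"dx":0,"dy":0,"dz":0,"wx":0,"wy":0,"wz":-1},{"hand":1,"dx":0,"dy":0,"dz":0,"wx":0,"wy":0,"wz":-1}])

```text
clock: 16.88
eef_pos: [0.5251, 0.1013, 0.1114]
orientation: [1.027, -2.966, -0.001]
contact_force: [-0.1, 0.1, -3.1]
width: 0.006
grasp_force: 30.0
```

>>> jog_arm(commands=[{"hand":1,"dx":0,"dy":0,"dz":0,"wx":0,"wy":0,"wz":-1},{"hand":1,"dx":0,"dy":0,"dz":0,"wx":0,"wy":0,"wz":-1},{"hand":1,"dx":0,"dy":0,"dz":0,"wx":0,"wy":0,"wz":-1},{"hand":1,"dx":0,"dy":0,"dz":0,"wx":0,"wy":0,"wz":-1},{"hand":1,"dx":0,"dy":0,"dz":0,"wx":0,"wy":0,"wz":-1},{"hand":1,"dx":0,"dy":0,"dz":0,"wx":0,"wy":0,"wz":-1},{"hand":1,"dx":0,"dy":0,"dz":0,"wx":0,"wy":0,"wz":-1},{"hand":1,"dx":0,"dy":0,"dz":0,"wx":0,"wy":0,"wz":-1},{"hand":1,"dx":0,"dy":0,"dz":0,"wx":0,"wy":0,"wz":0},{"hand":1,"dx":0,"dy":0,"dz":0,"wx":0,"wy":0,"wz":0}])

```text
clock: 17.72
eef_pos: [0.5256, 0.1014, 0.1115]
orientation: [1.972, -2.444, -0.002]
contact_force: [-0.4, 0.6, -3.4]
width: 0.0058
grasp_force: 30.0
```

```bash
python3 - <<'E'
from h import *
plan((.5264,.1008,.06,257.9),(.5264,.1008,.028,257.9))
im=ctrl.read_camera('top');cv2.imwrite('pics/t3.png',im)
sc=ctrl.read_camera('scene');cv2.imwrite('pics/s3.png',sc)
o=np.hstack([cv2.resize(im[130:270,190:330],(400,400),interpolation=cv2.INTER_CUBIC),cv2.resize(sc[170:310,215:355],(400,400),interpolation=cv2.INTER_CUBIC)])
cv2.imwrite('pics/o3.png',o)
E
```

```text
t 17.7 at [0.5256 0.1014 0.1115] yaw -102.2 w 0.0058 j [-0.02  0.33  1.72 -0.    1.1  -2.95]
turn [ 0.02 -0.01 -0.02] shift [ 0.01 -0.02  1.29]
turn [0. 0. 0.] shift [0.  0.  0.8]
```

View pics/o3.png

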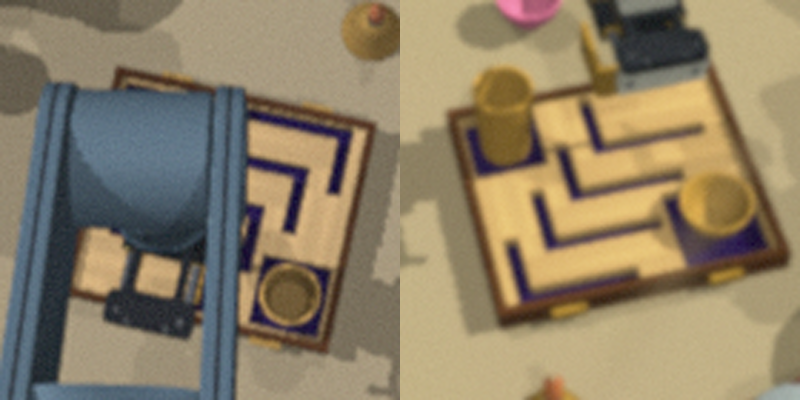

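Both vessels are seated and the bracket hangs above recess 4. I'll lower it gently.

>>> jog_arm(commands=[{"hand":1,"dx":0.01,"dy":-0.02,"dz":0.6,"wx":0,"wy":0,"wz":0},{"hand":1,"dx":0,"dy":0,"dz":0.6,"wx":0,"wy":0,"wz":0},{"hand":1,"dx":0,"dy":0,"dz":0.4,"wx":0,"wy":0,"wz":0},{"hand":1,"dx":0,"dy":0,"dz":0,"wx":0,"wy":0,"wz":0},{"hand":1,"dx":0,"dy":0,"dz":0.1,"wx":0,"wy":0,"wz":0},{"hand":1,"dx":0,"dy":0,"dz":0.1,"wx":0,"wy":0,"wz":0},{"hand":1,"dx":0,"dy":0,"dz":0.1,"wx":0,"wy":0,"wz":0},{"hand":1,"dx":0,"dy":0,"dz":0.1,"wx":0,"wy":0,"wz":0},{"hand":1,"dx":0,"dy":0,"dz":0,"wx":0,"wy":0,"wz":0}])

```text
clock: 18.57
eef_pos: [0.5271, 0.1009, 0.0317]
orientation: [1.976, -2.443, -0.0]
contact_force: [0.1, -0.2, -2.7]
width: 0.0058
grasp_force: 30.0
```

>>> jog_arm(commands=[{"hand":1,"dx":0,"dy":0,"dz":0.07,"wx":0,"wy":0,"wz":0},{"hand":1,"dx":0,"dy":0,"dz":0.05,"wx":0,"wy":0,"wz":0},{"hand":1,"dx":0,"dy":0,"dz":0,"wx":0,"wy":0,"wz":0},{"hand":0.85,"dx":0,"dy":0,"dz":0,"wx":0,"wy":0,"wz":0},{"hand":0.7,"dx":0,"dy":0,"dz":0,"wx":0,"wy":0,"wz":0},{"hand":0.7,"dx":0,"dy":0,"dz":-0.1,"wx":0,"wy":0,"wz":0},{"hand":0.7,"dx":0,"dy":0,"dz":-0.7,"wx":0,"wy":0,"wz":0},{"hand":0.6,"dx":0,"dy":0,"dz":-0.8,"wx":0,"wy":0,"wz":0},{"hand":0.6,"dx":0,"dy":0,"dz":-0.8,"wx":0,"wy":0,"wz":0},{"hand":0.6,"dx":0,"dy":0,"dz":-0.6,"wx":0,"wy":0,"wz":0}])

```text
clock: 19.4
eef_pos: [0.5282, 0.1009, 0.1503]
orientation: [-1.974, 2.44, -0.003]
contact_force: [-0.1, -0.4, -0.3]
width: 0.0368
grasp_force: 0.0
```

```bash
python3 - <<'E'
from h import *
im=ctrl.read_camera('top');cv2.imwrite('pics/t4.png',im)
sc=ctrl.read_camera('scene');cv2.imwrite('pics/s4.png',sc)
for n,ce,t,w in ell("top",im,(330,160,470,280),.036): print(n,ce,w.tolist())
plan((.45,-.15,.2,78))
E
```

```text
240 [439.6 189.4] [[0.5926, -0.4356], [0.6551, -0.4074], [0.542, -0.3283]]
167 [427.5 255. ] [[0.4356, -0.4176], [0.4565, -0.296], [0.388, -0.3755]]
t 19.5 at [0.5306 0.1009 0.1525] yaw -102.0 w 0.037 j [-0.02  0.29  1.66 -0.    1.18 -2.95]
turn [3.000e-02 1.800e-01 3.599e+01] shift [-6.55 -0.67 -1.19]
```

>>> jog_arm(commands=[{"hand":0.6,"dx":0,"dy":0,"dz":0,"wx":0,"wy":0,"wz":1},{"hand":0.6,"dx":0,"dy":0,"dz":0,"wx":0,"wy":0,"wz":1},{"hand":0.6,"dx":0,"dy":0,"dz":0,"wx":0,"wy":0,"wz":1},{"hand":0.6,"dx":0,"dy":0,"dz":0,"wx":0,"wy":0,"wz":1},{"hand":0.6,"dx":0,"dy":0,"dz":0,"wx":0,"wy":0,"wz":1},{"hand":0.6,"dx":0,"dy":0,"dz":0,"wx":0,"wy":0,"wz":1},{"hand":0.6,"dx":0,"dy":0,"dz":0,"wx":0,"wy":0,"wz":1},{"hand":0.6,"dx":0,"dy":0,"dz":0,"wx":0,"wy":0,"wz":1},{"hand":0.6,"dx":0,"dy":0,"dz":0,"wx":0,"wy":0,"wz":1},{"hand":0.6,"dx":0,"dy":0,"dz":0,"wx":0,"wy":0,"wz":1}])

```text
clock: 20.33
eef_pos: [0.5267, 0.1009, 0.1464]
orientation: [0.752, -3.049, -0.0]
contact_force: [1.1, 0.2, 0.5]
width: 0.0368
grasp_force: 0.0
```

>>> jog_arm(commands=[{"hand":0.6,"dx":0,"dy":0,"dz":0,"wx":0,"wy":0,"wz":1},{"hand":0.6,"dx":0,"dy":0,"dz":0,"wx":0,"wy":0,"wz":1},{"hand":0.6,"dx":0,"dy":0,"dz":0,"wx":0,"wy":0,"wz":1},{"hand":0.6,"dx":0,"dy":0,"dz":0,"wx":0,"wy":0,"wz":1},{"hand":0.6,"dx":0,"dy":0,"dz":0,"wx":0,"wy":0,"wz":1},{"hand":0.6,"dx":0,"dy":0,"dz":0,"wx":0,"wy":0,"wz":1},{"hand":0.6,"dx":0,"dy":0,"dz":0,"wx":0,"wy":0,"wz":1},{"hand":0.6,"dx":0,"dy":0,"dz":0,"wx":0,"wy":0,"wz":1},{"hand":0.6,"dx":0,"dy":0,"dz":0,"wx":0,"wy":0,"wz":1},{"hand":0.6,"dx":0,"dy":0,"dz":0,"wx":0,"wy":0,"wz":1}])

```text
clock: 21.17
eef_pos: [0.5267, 0.1009, 0.1464]
orientation: [-0.607, -3.081, 0.0]
contact_force: [0.9, 0.1, -0.0]
width: 0.0374
grasp_force: 0.0
```

>>> jog_arm(commands=[{"hand":0.6,"dx":0,"dy":0,"dz":0,"wx":0,"wy":0,"wz":1},{"hand":0.6,"dx":0,"dy":0,"dz":0,"wx":0,"wy":0,"wz":1},{"hand":0.6,"dx":0,"dy":0,"dz":0,"wx":0,"wy":0,"wz":1},{"hand":0.6,"dx":0,"dy":0,"dz":0,"wx":0,"wy":0,"wz":1},{"hand":0.6,"dx":0,"dy":0,"dz":0,"wx":0,"wy":0,"wz":1},{"hand":0.6,"dx":0,"dy":0,"dz":0,"wx":0,"wy":0,"wz":1},{"hand":0.6,"dx":0,"dy":0,"dz":0,"wx":0,"wy":0,"wz":1},{"hand":0.6,"dx":0,"dy":0,"dz":0,"wx":0,"wy":0,"wz":1},{"hand":0.6,"dx":0,"dy":0,"dz":0,"wx":0,"wy":0,"wz":1},{"hand":0.6,"dx":0,"dy":0,"dz":0,"wx":0,"wy":0,"wz":1}])

```text
clock: 22.0
eef_pos: [0.5268, 0.1009, 0.1464]
orientation: [-1.853, -2.536, 0.001]
contact_force: [-0.1, -0.8, 0.0]
width: 0.037
grasp_force: 0.0
```

>>> jog_arm(commands=[{"hand":0.6,"dx":0,"dy":0,"dz":0,"wx":0,"wy":0,"wz":1},{"hand":0.6,"dx":0,"dy":0,"dz":0,"wx":0,"wy":0,"wz":1},{"hand":0.6,"dx":0,"dy":0,"dz":0,"wx":0,"wy":0,"wz":1},{"hand":0.6,"dx":0,"dy":0,"dz":0,"wx":0,"wy":0,"wz":1},{"hand":0.6,"dx":0,"dy":0,"dz":0,"wx":0,"wy":0,"wz":1},{"hand":0.6,"dx":0,"dy":0,"dz":0,"wx":0,"wy":0,"wz":1},{"hand":0.6,"dx":0,"dy":0,"dz":0,"wx":0,"wy":0,"wz":1},{"hand":0.6,"dx":0,"dy":0,"dz":0,"wx":0,"wy":0,"wz":1},{"hand":0.6,"dx":0,"dy":0,"dz":0,"wx":0,"wy":0,"wz":1},{"hand":0.6,"dx":0,"dy":0,"dz":0,"wx":0,"wy":0,"wz":1}])

```text
clock: 22.83
eef_pos: [0.5267, 0.1009, 0.1464]
orientation: [-2.751, -1.515, 0.001]
contact_force: [0.5, -0.3, 0.3]
width: 0.0373
grasp_force: 0.0
```

>>> jog_arm(commands=[{"hand":0.6,"dx":0,"dy":0,"dz":0,"wx":0,"wy":0,"wz":1},{"hand":0.6,"dx":0,"dy":0,"dz":0,"wx":0,"wy":0,"wz":0.7},{"hand":0.6,"dx":-0.76,"dy":0.42,"dz":0,"wx":0,"wy":0,"wz":0},{"hand":0.6,"dx":-0.76,"dy":0.42,"dz":0,"wx":0,"wy":0,"wz":0},{"hand":0.6,"dx":-0.76,"dy":0.42,"dz":0,"wx":0,"wy":0,"wz":0},{"hand":0.6,"dx":-0.76,"dy":0.42,"dz":0,"wx":0,"wy":0,"wz":0},{"hand":0.6,"dx":-0.76,"dy":0.42,"dz":0,"wx":0,"wy":0,"wz":0},{"hand":0.6,"dx":-0.76,"dy":0.42,"dz":0,"wx":0,"wy":0,"wz":0},{"hand":0.6,"dx":-0.76,"dy":0.42,"dz":0,"wx":0,"wy":0,"wz":0},{"hand":0.6,"dx":-0.76,"dy":0.42,"dz":0,"wx":0,"wy":0,"wz":0}])

```text
clock: 23.67
eef_pos: [0.4702, -0.1726, 0.1466]
orientation: [-2.853, -1.314, 0.0]
contact_force: [0.5, 0.0, -0.6]
width: 0.0373
grasp_force: 0.0
```

>>> jog_arm(commands=[{"hand":0.6,"dx":-0.76,"dy":0.42,"dz":0,"wx":0,"wy":0,"wz":0},{"hand":0.6,"dx":-0.76,"dy":0.42,"dz":0,"wx":0,"wy":0,"wz":0},{"hand":0.6,"dx":-0.76,"dy":0.42,"dz":0,"wx":0,"wy":0,"wz":0},{"hand":0.6,"dx":-0.7,"dy":0.42,"dz":0,"wx":0,"wy":0,"wz":0},{"hand":0.6,"dx":0,"dy":0,"dz":0.7,"wx":0,"wy":0,"wz":0},{"hand":0.6,"dx":0,"dy":0,"dz":0.7,"wx":0,"wy":0,"wz":0},{"hand":0.6,"dx":0,"dy":0,"dz":0,"wx":0,"wy":0,"wz":0},{"hand":0.6,"dx":0,"dy":0,"dz":0,"wx":0,"wy":0,"wz":0}])

```text
clock: 24.33
eef_pos: [0.4434, -0.3044, 0.0896]
orientation: [-2.85, -1.311, 0.002]
contact_force: [-0.1, -0.7, 0.7]
width: 0.0371
grasp_force: 0.0
```

```bash
python3 - <<'E'
from h import *
im=ctrl.read_camera('scene');cv2.imwrite('pics/s5.png',im)
for n,ce,t,w in ell("scene",im,(70,235,245,345),.036): print(n,ce,t.tolist(),w.tolist())
im=ctrl.read_camera('top');cv2.imwrite('pics/t5.png',im)
plan((.4454,-.309,.006,49.5))
E
```

```text
86 [241.6 241.3] [[244.0, 257.0], [244.0, 235.0], [236.0, 235.0]] [[0.5886, -0.0685], [0.5283, -0.0413], [0.5194, -0.0594]]
585 [109.7 254.7] [[96.4000015258789, 242.10000610351562], [81.30000305175781, 272.3999938964844], [160.1999969482422, 256.29998779296875]] [[0.3859, -0.3802], [0.4571, -0.4343], [0.4962, -0.2514]]
649 [113.5 313.7] [[91.69999694824219, 320.8999938964844], [117.0, 343.70001220703125], [140.60000610351562, 279.29998779296875]] [[0.5931, -0.4429], [0.6707, -0.4069], [0.5378, -0.3136]]
344 [174.5 338.1] [[195.0, 344.0], [175.0, 324.0], [155.0, 344.0]] [[0.746, -0.2561], [0.6823, -0.2791], [0.7077, -0.3336]]
t 24.4 at [ 0.4453 -0.3056  0.0921] yaw 49.5 w 0.0372 j [-0.81  0.36  1.73  0.    1.05 -0.1 ]
turn [ 0.01  0.   -0.  ] shift [-0.06  0.06  2.15]
```

>>> jog_arm(commands=[{"hand":0.6,"dx":-0.06,"dy":0.06,"dz":0.7,"wx":0,"wy":0,"wz":0},{"hand":0.6,"dx":0,"dy":0,"dz":0.7,"wx":0,"wy":0,"wz":0},{"hand":0.6,"dx":0,"dy":0,"dz":0.5,"wx":0,"wy":0,"wz":0},{"hand":0.6,"dx":0,"dy":0,"dz":0.15,"wx":0,"wy":0,"wz":0},{"hand":1,"dx":0,"dy":0,"dz":0,"wx":0,"wy":0,"wz":0},{"hand":1,"dx":0,"dy":0,"dz":0,"wx":0,"wy":0,"wz":0},{"hand":1,"dx":0,"dy":0,"dz":0,"wx":0,"wy":0,"wz":0},{"hand":1,"dx":0,"dy":0,"dz":0,"wx":0,"wy":0,"wz":0},{"hand":1,"dx":0,"dy":0,"dz":0,"wx":0,"wy":0,"wz":0},{"hand":1,"dx":0,"dy":0,"dz":0,"wx":0,"wy":0,"wz":0}], squeeze=5)

```text
clock: 25.27
eef_pos: [0.446, -0.3098, 0.0104]
orientation: [2.851, 1.313, 0.002]
contact_force: [-0.1, -0.1, 4.9]
width: 0.0066
grasp_force: 5.0
```

>>> jog_arm(commands=[{"hand":1,"dx":0,"dy":0,"dz":0,"wx":0,"wy":0,"wz":0},{"hand":1,"dx":0,"dy":0,"dz":0,"wx":0,"wy":0,"wz":0},{"hand":1,"dx":0,"dy":0,"dz":0,"wx":0,"wy":0,"wz":0}], squeeze=5)

```text
clock: 25.52
eef_pos: [0.446, -0.3098, 0.0104]
orientation: [2.851, 1.313, 0.002]
contact_force: [-0.2, 0.2, 6.4]
width: 0.0064
grasp_force: 5.0
```

>>> jog_arm(commands=[{"hand":1,"dx":0,"dy":0,"dz":-0.3,"wx":0,"wy":0,"wz":0},{"hand":1,"dx":-0.05,"dy":0,"dz":-0.3,"wx":0,"wy":0,"wz":0},{"hand":1,"dx":-0.15,"dy":0,"dz":-0.3,"wx":0,"wy":0,"wz":0},{"hand":1,"dx":-0.2,"dy":0,"dz":-0.3,"wx":0,"wy":0,"wz":0},{"hand":1,"dx":-0.25,"dy":0,"dz":-0.3,"wx":0,"wy":0,"wz":0},{"hand":1,"dx":-0.3,"dy":0,"dz":-0.3,"wx":0,"wy":0,"wz":0},{"hand":1,"dx":-0.3,"dy":0,"dz":-0.3,"wx":0,"wy":0,"wz":0},{"hand":1,"dx":-0.3,"dy":0,"dz":-0.2,"wx":0,"wy":0,"wz":0},{"hand":1,"dx":0,"dy":0,"dz":0,"wx":0,"wy":0,"wz":0},{"hand":1,"dx":0,"dy":0,"dz":0,"wx":0,"wy":0,"wz":0}], squeeze=5)

```text
clock: 26.35
eef_pos: [0.4043, -0.3563, 0.101]
orientation: [2.855, 1.312, 0.0]
contact_force: [-0.1, 0.8, -1.9]
width: 0.006
grasp_force: 5.0
```

```bash
python3 - <<'E'
from h import *
s=ctrl.read_camera('scene');t=ctrl.read_camera('top')
plan((.4454,-.309,.006,49.5))
o=np.hstack([cv2.resize(s[180:320,60:200],(400,400),interpolation=cv2.INTER_CUBIC),cv2.resize(t[180:320,350:490],(400,400),interpolation=cv2.INTER_CUBIC)])
cv2.imwrite('pics/o6.png',o)
E
```

```text
t 26.4 at [ 0.4044 -0.3551  0.1002] yaw 49.4 w 0.0061 j [-0.93  0.35  1.72  0.    1.07 -0.22]
turn [-0.02 -0.01 -0.01] shift [1.54 0.03 2.35]
```

View pics/o6.png

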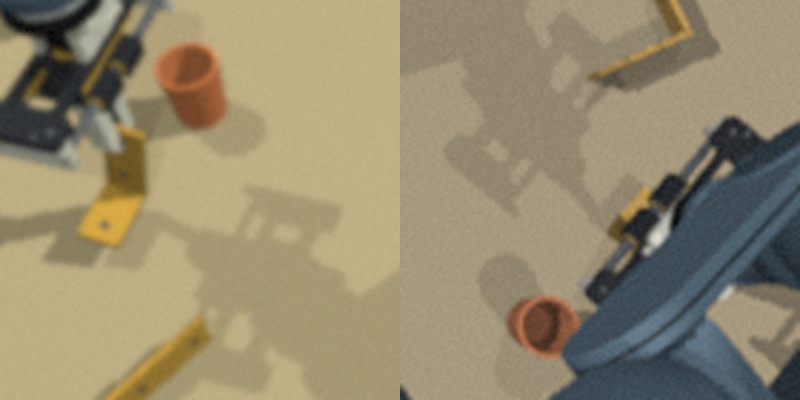

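The bracket hangs vertically from its long-leg tip, short leg at the bottom. I'll tighten, carry it to free space and lay it over.

>>> jog_arm(commands=[{"hand":1,"dx":0,"dy":0,"dz":0,"wx":0,"wy":0,"wz":0},{"hand":1,"dx":0,"dy":0,"dz":-0.3,"wx":0,"wy":0,"wz":0},{"hand":1,"dx":0.3,"dy":-0.1,"dz":-0.3,"wx":0,"wy":0,"wz":0},{"hand":1,"dx":0.7,"dy":-0.2,"dz":0,"wx":0,"wy":0,"wz":0},{"hand":1,"dx":0.7,"dy":-0.2,"dz":0,"wx":0,"wy":0,"wz":0},{"hand":1,"dx":0.7,"dy":-0.2,"dz":0,"wx":0,"wy":0,"wz":0},{"hand":1,"dx":0.7,"dy":-0.2,"dz":0,"wx":0,"wy":0,"wz":0},{"hand":1,"dx":0.7,"dy":-0.2,"dz":0,"wx":0,"wy":0,"wz":0},{"hand":1,"dx":0.5,"dy":-0.1,"dz":0,"wx":0,"wy":0,"wz":0},{"hand":1,"dx":0,"dy":0,"dz":0,"wx":0,"wy":0,"wz":0}], squeeze=30)

```text
clock: 27.28
eef_pos: [0.4815, -0.1893, 0.1253]
orientation: [-2.85, -1.319, -0.002]
contact_force: [-0.1, -0.1, -2.5]
width: 0.0058
grasp_force: 30.0
```

>>> jog_arm(commands=[{"hand":1,"dx":0,"dy":0,"dz":0,"wx":0,"wy":0,"wz":0},{"hand":1,"dx":0,"dy":0,"dz":0,"wx":0,"wy":0,"wz":0},{"hand":1,"dx":0,"dy":0,"dz":0.5,"wx":0,"wy":0,"wz":0},{"hand":1,"dx":0,"dy":0,"dz":0.1,"wx":0,"wy":0,"wz":0},{"hand":1,"dx":0,"dy":0,"dz":0.1,"wx":0,"wy":0,"wz":0},{"hand":1,"dx":0,"dy":0,"dz":0.1,"wx":0,"wy":0,"wz":0},{"hand":1,"dx":0,"dy":0,"dz":0,"wx":0,"wy":0,"wz":0},{"hand":1,"dx":0,"dy":0,"dz":0,"wx":0,"wy":0,"wz":0}], squeeze=30)

```text
clock: 27.95
eef_pos: [0.48, -0.1945, 0.0932]
orientation: [-2.854, -1.313, 0.0]
contact_force: [-0.3, 0.3, -2.5]
width: 0.0056
grasp_force: 30.0
```

```bash
python3 - <<'E'
from h import *
s=ctrl.read_camera('scene');cv2.imwrite('pics/s7.png',s)
p=ctrl.read_state()['eef_pos']
print(proj('scene',p))
m=np.zeros(s.shape[:2],bool);m[170:300,120:240]=brass(s)[170:300,120:240]
for q,c in blobs('scene',m,60): print(len(q),c.round(1),q.min(0),q.max(0),q[q[:,1].argmax()],ray('scene',q[q[:,1].argmax()],0)[0].round(3))
plan((.48,-.19,.08,49.5))
E
```

```text
[[176.57252928 229.37981609]]
62 [132.4 201.9] [120. 194.] [139. 217.] [138. 217.] [ 0.325 -0.263  0.   ]
125 [236.6 220.5] [231. 207.] [239. 243.] [239. 243.] [ 0.522 -0.054  0.   ]
574 [174.9 248.1] [161. 225.] [187. 267.] [173. 267.] [ 0.515 -0.231  0.   ]
97 [127.5 295.6] [120. 290.] [134. 299.] [120. 299.] [ 0.545 -0.374  0.   ]
t 28.0 at [ 0.4802 -0.1945  0.0934] yaw 49.4 w 0.0056 j [-0.6   0.32  1.78 -0.    1.04  0.11]
turn [ 0.01 -0.   -0.02] shift [ 0.08 -0.08  0.34]
```

>>> jog_arm(commands=[{"hand":1,"dx":0,"dy":0,"dz":0.08,"wx":0,"wy":0,"wz":0},{"hand":1,"dx":0,"dy":0,"dz":0.08,"wx":0,"wy":0,"wz":0},{"hand":1,"dx":0,"dy":0,"dz":0,"wx":0,"wy":0,"wz":0}])

```text
clock: 28.25
eef_pos: [0.4798, -0.1939, 0.0862]
orientation: [-2.853, -1.314, 0.001]
contact_force: [-0.4, 0.4, -2.1]
width: 0.0056
grasp_force: 30.0
```

>>> jog_arm(commands=[{"hand":1,"dx":0,"dy":0,"dz":0.08,"wx":0,"wy":0,"wz":0},{"hand":1,"dx":0,"dy":0,"dz":0,"wx":0,"wy":0,"wz":0}])

```text
clock: 28.42
eef_pos: [0.4798, -0.1939, 0.0829]
orientation: [-2.853, -1.314, 0.001]
contact_force: [0.4, -0.4, -2.1]
width: 0.0057
grasp_force: 30.0
```

>>> jog_arm(commands=[{"hand":1,"dx":0,"dy":0,"dz":0.08,"wx":0,"wy":0,"wz":0},{"hand":1,"dx":0,"dy":0,"dz":0,"wx":0,"wy":0,"wz":0}])

```text
clock: 28.58
eef_pos: [0.4803, -0.1942, 0.0808]
orientation: [2.853, 1.314, 0.001]
contact_force: [-1.9, 0.2, 3.1]
width: 0.0057
grasp_force: 30.0
```

>>> jog_arm(commands=[{"hand":1,"dx":0,"dy":0,"dz":0,"wx":0,"wy":0,"wz":0},{"hand":1,"dx":-0.4,"dy":0,"dz":-0.04,"wx":0,"wy":0,"wz":0},{"hand":1,"dx":-0.4,"dy":0,"dz":0.06,"wx":0,"wy":0,"wz":0},{"hand":1,"dx":-0.35,"dy":0,"dz":0.12,"wx":0,"wy":0,"wz":0},{"hand":1,"dx":-0.35,"dy":0,"dz":0.16,"wx":0,"wy":0,"wz":0},{"hand":1,"dx":-0.3,"dy":0,"dz":0.25,"wx":0,"wy":0,"wz":0},{"hand":1,"dx":-0.3,"dy":0,"dz":0.27,"wx":0,"wy":0,"wz":0},{"hand":1,"dx":-0.2,"dy":0,"dz":0.25,"wx":0,"wy":0,"wz":0},{"hand":1,"dx":-0.1,"dy":0,"dz":0.25,"wx":0,"wy":0,"wz":0},{"hand":1,"dx":0,"dy":0,"dz":0,"wx":0,"wy":0,"wz":0}], squeeze=5)

```text
clock: 29.42
eef_pos: [0.4167, -0.268, 0.0265]
orientation: [-2.854, -1.312, 0.001]
contact_force: [-0.6, 0.2, -1.7]
width: 0.0063
grasp_force: 5.0
```

```bash
python3 - <<'E'
from h import *
s=ctrl.read_camera('scene')
plan((.48,-.19,.08,49.5))
cv2.imwrite('pics/o8.png',cv2.resize(s[170:310,100:260],(640,560),interpolation=cv2.INTER_CUBIC))
E
```

```text
t 29.5 at [ 0.4172 -0.2673  0.027 ] yaw 49.4 w 0.0058 j [-0.8   0.38  1.9  -0.    0.86 -0.09]
turn [-0.01 -0.   -0.02] shift [ 2.49 -0.06 -1.33]
```

View pics/o8.png

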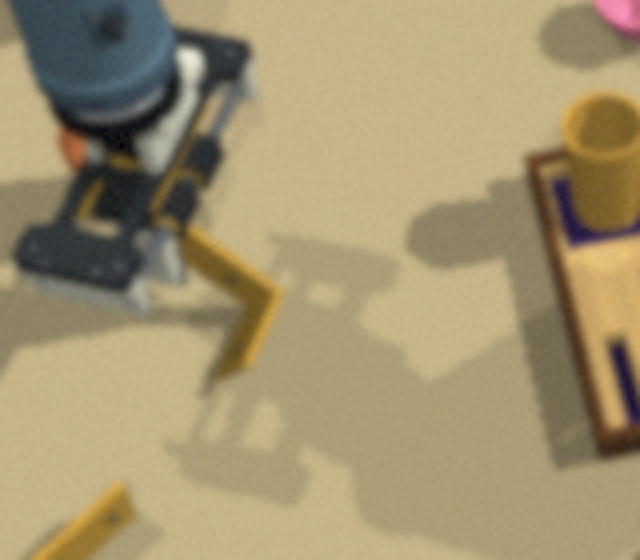

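The bracket has tipped past vertical and is nearly flat. I'll lower and release it.

>>> jog_arm(commands=[{"hand":1,"dx":-0.05,"dy":0,"dz":0.15,"wx":0,"wy":0,"wz":0},{"hand":1,"dx":0,"dy":0,"dz":0.15,"wx":0,"wy":0,"wz":0},{"hand":1,"dx":0,"dy":0,"dz":0.05,"wx":0,"wy":0,"wz":0},{"hand":1,"dx":0,"dy":0,"dz":0,"wx":0,"wy":0,"wz":0},{"hand":0.8,"dx":0,"dy":0,"dz":0,"wx":0,"wy":0,"wz":0},{"hand":0.6,"dx":0,"dy":0,"dz":0,"wx":0,"wy":0,"wz":0},{"hand":0.6,"dx":0,"dy":0,"dz":0,"wx":0,"wy":0,"wz":0},{"hand":0.6,"dx":0,"dy":0,"dz":-0.7,"wx":0,"wy":0,"wz":0},{"hand":0.6,"dx":0,"dy":0,"dz":-0.7,"wx":0,"wy":0,"wz":0},{"hand":0.6,"dx":-0.5,"dy":0,"dz":-0.7,"wx":0,"wy":0,"wz":0}])

```text
clock: 30.3
eef_pos: [0.404, -0.2813, 0.098]
orientation: [-2.85, -1.316, -0.001]
contact_force: [-0.0, -1.2, -0.3]
width: 0.0368
grasp_force: 0.0
```

>>> jog_arm(commands=[{"hand":0.6,"dx":-0.8,"dy":0,"dz":-0.3,"wx":0,"wy":0,"wz":0},{"hand":0.6,"dx":-0.5,"dy":0,"dz":0,"wx":0,"wy":0,"wz":0},{"hand":0.6,"dx":0,"dy":0,"dz":0,"wx":0,"wy":0,"wz":0}])

```text
clock: 30.55
eef_pos: [0.3686, -0.3263, 0.1109]
orientation: [2.852, 1.309, -0.0]
contact_force: [-0.0, -1.0, 0.5]
width: 0.0371
grasp_force: 0.0
```

```bash
python3 - <<'E'
from h import *
s=ctrl.read_camera('scene');cv2.imwrite('pics/s9.png',s)
t=ctrl.read_camera('top');cv2.imwrite('pics/t9.png',t)
for c,im,roi in(("top",t,(325,160,470,280)),("scene",s,(70,200,235,345))):
    for n,ce,tr,w in ell(c,im,roi,.036): print(c,n,ce,w.tolist())
plan((.45,-.23,.1,49.5))
E
```

```text
top 240 [439.7 189.6] [[0.5905, -0.4366], [0.6532, -0.4083], [0.544, -0.3296]]
top 236 [388.9 249.3] [[0.3658, -0.3116], [0.4954, -0.2671], [0.4493, -0.2204]]
scene 92 [129.4 215.4] [[0.4205, -0.2815], [0.2972, -0.2439], [0.287, -0.3253]]
scene 551 [149.1 244.1] [[0.4576, -0.2165], [0.3621, -0.3237], [0.5255, -0.2687]]
scene 646 [113.5 313.7] [[0.6707, -0.4069], [0.538, -0.3137], [0.5928, -0.443]]
scene 342 [174.4 338.2] [[0.6823, -0.2791], [0.7077, -0.3336], [0.746, -0.2561]]
t 30.6 at [ 0.3692 -0.3231  0.1094] yaw 49.3 w 0.037 j [-0.95  0.26  1.83  0.    1.06 -0.24]
turn [-0.   -0.01 -0.03] shift [3.08 0.02 0.24]
```

```bash
cat >> h.py <<'E'
def prof(c,im,roi,seed,ang,z=.036):
    """blob nearest seed px, in frame (u along long dir, v along dir+90), mm; profile table"""
    x0,y0,x1,y1=roi;m=np.zeros(im.shape[:2],bool);m[y0:y1,x0:x1]=brass(im)[y0:y1,x0:x1]
    p=min(blobs(c,m,60),key=lambda b:np.hypot(*(b[1]-seed)))[0]; w=ray(c,p,z)[:,:2]*1000
    a=np.radians(ang);u=w@[np.cos(a),np.sin(a)];v=w@[-np.sin(a),np.cos(a)]
    for k in np.arange(np.floor(u.min()/6)*6,u.max(),6):
        s=(u>=k)&(u<k+6)
        if s.any(): print(int(k),s.sum(),v[s].min().round(1),v[s].max().round(1))
    print("u",u.min().round(1),u.max().round(1),"v",v.min().round(1),v.max().round(1))
E
python3 - <<'E'
from h import *
t=cv2.imread('pics/t9.png');prof("top",t,(325,160,470,280),(389,249),229.4)
E
```

```text
-126 22 485.6 541.5
-120 53 485.0 547.1
-114 25 484.4 544.7
-108 10 484.1 493.8
-102 9 483.8 493.5
-96 7 487.0 494.7
-90 8 486.4 494.4
-84 10 484.1 493.7
-78 11 483.5 493.4
-72 9 483.1 492.8
-66 9 482.5 492.2
-60 10 484.0 493.7
-54 11 483.4 493.4
-48 9 483.1 492.7
-42 8 484.5 493.9
-36 9 483.9 493.6
-30 10 483.6 493.3
-24 6 485.1 492.7
u -123.1 -18.8 v 482.5 547.1
```

>>> jog_arm(commands=[{"hand":0.6,"dx":0.6,"dy":0,"dz":0,"wx":0,"wy":0,"wz":0},{"hand":0.6,"dx":0.8,"dy":0,"dz":0,"wx":0,"wy":0,"wz":0},{"hand":0.6,"dx":0.8,"dy":0,"dz":0.3,"wx":0,"wy":0,"wz":0},{"hand":0.6,"dx":0,"dy":0,"dz":0.7,"wx":0,"wy":0,"wz":0},{"hand":0.6,"dx":0,"dy":0,"dz":0,"wx":0,"wy":0,"wz":0},{"hand":0.6,"dx":0,"dy":0,"dz":0,"wx":0,"wy":0,"wz":0},{"hand":0.6,"dx":0,"dy":0,"dz":0,"wx":0,"wy":0,"wz":0}])

```text
clock: 31.23
eef_pos: [0.4268, -0.2561, 0.0697]
orientation: [-2.853, -1.314, 0.001]
contact_force: [-0.3, -1.4, 0.5]
width: 0.0372
grasp_force: 0.0
```

```bash
python3 -c "
from h import *
plan((.4276,-.2548,.016,49.4))"
```

```text
t 31.2 at [ 0.4268 -0.2561  0.0697] yaw 49.5 w 0.0372 j [-0.77  0.32  1.85 -0.    0.97 -0.06]
turn [-0.01 -0.    0.01] shift [ 0.04 -0.01  1.34]
```

>>> jog_arm(commands=[{"hand":0.6,"dx":0.03,"dy":0,"dz":0.6,"wx":0,"wy":0,"wz":0},{"hand":0.6,"dx":0,"dy":0,"dz":0.5,"wx":0,"wy":0,"wz":0},{"hand":0.6,"dx":0,"dy":0,"dz":0.25,"wx":0,"wy":0,"wz":0},{"hand":1,"dx":0,"dy":0,"dz":0,"wx":0,"wy":0,"wz":0},{"hand":1,"dx":0,"dy":0,"dz":0,"wx":0,"wy":0,"wz":0},{"hand":1,"dx":0,"dy":0,"dz":0,"wx":0,"wy":0,"wz":0},{"hand":1,"dx":0,"dy":0,"dz":0,"wx":0,"wy":0,"wz":0},{"hand":1,"dx":0,"dy":0,"dz":0,"wx":0,"wy":0,"wz":0},{"hand":1,"dx":0,"dy":0,"dz":0,"wx":0,"wy":0,"wz":0},{"hand":1,"dx":0,"dy":0,"dz":0,"wx":0,"wy":0,"wz":0}], squeeze=30)

```text
clock: 32.07
eef_pos: [0.428, -0.2561, 0.0164]
orientation: [2.852, 1.313, 0.001]
contact_force: [-1.7, 0.1, 6.3]
width: 0.0055
grasp_force: 30.0
```

>>> jog_arm(commands=[{"hand":1,"dx":0,"dy":0,"dz":0,"wx":0,"wy":0,"wz":0},{"hand":1,"dx":0,"dy":0,"dz":0,"wx":0,"wy":0,"wz":0}])

```text
clock: 32.23
eef_pos: [0.4281, -0.2561, 0.0164]
orientation: [2.852, 1.313, 0.001]
contact_force: [-1.2, 1.3, 6.1]
width: 0.0059
grasp_force: 30.0
```

```bash
python3 -c "
from h import *
p=ctrl.read_state()['eef_pos'];R3=np.array([.5421,.0830])
a=np.radians(229.4);u=p[:2]@[np.cos(a),np.sin(a)];bx=u+.118-.05
th=np.radians(-12.1);cx=np.array([np.cos(th),np.sin(th)]);cy=np.array([-np.sin(th),np.cos(th)])
t=R3+.027*cx+bx*cy;print('bx',bx,'target',t)
plan((p[0],p[1],p[2]+.09,49.4),(*t,p[2]+.09,49.4))"
```

```text
bx -0.01611859848440604 target [0.56512139 0.0615798 ]
t 32.2 at [ 0.4281 -0.2561  0.0164] yaw 49.5 w 0.0059 j [-0.76  0.4   1.9  -0.    0.84 -0.06]
turn [0.02 0.   0.01] shift [ 0.    0.   -2.25]
turn [0. 0. 0.] shift [ 8.26 -2.57  0.  ]
```

>>> jog_arm(commands=[{"hand":1,"dx":0,"dy":0,"dz":-0.4,"wx":0,"wy":0,"wz":0},{"hand":1,"dx":0,"dy":0,"dz":-0.7,"wx":0,"wy":0,"wz":0},{"hand":1,"dx":0,"dy":0,"dz":-0.7,"wx":0,"wy":0,"wz":0},{"hand":1,"dx":0,"dy":0,"dz":-0.7,"wx":0,"wy":0,"wz":0},{"hand":1,"dx":0,"dy":0,"dz":-0.6,"wx":0,"wy":0,"wz":0},{"hand":1,"dx":0.7,"dy":-0.21,"dz":0,"wx":0,"wy":0,"wz":0},{"hand":1,"dx":0.7,"dy":-0.21,"dz":0,"wx":0,"wy":0,"wz":0},{"hand":1,"dx":0.7,"dy":-0.21,"dz":0,"wx":0,"wy":0,"wz":0},{"hand":1,"dx":0.7,"dy":-0.22,"dz":0,"wx":0,"wy":0,"wz":0},{"hand":1,"dx":0.7,"dy":-0.22,"dz":0,"wx":0,"wy":0,"wz":0}])

```text
clock: 33.07
eef_pos: [0.4859, -0.1198, 0.1392]
orientation: [-2.853, -1.313, 0.001]
contact_force: [-0.2, 0.2, -3.0]
width: 0.0058
grasp_force: 30.0
```

>>> jog_arm(commands=[{"hand":1,"dx":0.7,"dy":-0.22,"dz":0,"wx":0,"wy":0,"wz":0},{"hand":1,"dx":0.7,"dy":-0.22,"dz":0,"wx":0,"wy":0,"wz":0},{"hand":1,"dx":0.7,"dy":-0.22,"dz":0,"wx":0,"wy":0,"wz":0},{"hand":1,"dx":0.7,"dy":-0.22,"dz":0,"wx":0,"wy":0,"wz":0},{"hand":1,"dx":0.7,"dy":-0.22,"dz":0,"wx":0,"wy":0,"wz":0},{"hand":1,"dx":0.7,"dy":-0.22,"dz":0,"wx":0,"wy":0,"wz":0},{"hand":1,"dx":0.56,"dy":-0.18,"dz":0,"wx":0,"wy":0,"wz":0},{"hand":1,"dx":0,"dy":0,"dz":0,"wx":0,"wy":0,"wz":-0.7},{"hand":1,"dx":0,"dy":0,"dz":0,"wx":0,"wy":0,"wz":-1}])

```text
clock: 33.82
eef_pos: [0.5639, 0.0642, 0.1387]
orientation: [-2.743, -1.529, 0.002]
contact_force: [0.4, -0.1, -2.5]
width: 0.0059
grasp_force: 30.0
```

>>> jog_arm(commands=[{"hand":1,"dx":0,"dy":0,"dz":0,"wx":0,"wy":0,"wz":-1},{"hand":1,"dx":0,"dy":0,"dz":0,"wx":0,"wy":0,"wz":-1},{"hand":1,"dx":0,"dy":0,"dz":0,"wx":0,"wy":0,"wz":-1},{"hand":1,"dx":0,"dy":0,"dz":0,"wx":0,"wy":0,"wz":-1},{"hand":1,"dx":0,"dy":0,"dz":0,"wx":0,"wy":0,"wz":-1},{"hand":1,"dx":0,"dy":0,"dz":0,"wx":0,"wy":0,"wz":-1},{"hand":1,"dx":0,"dy":0,"dz":0,"wx":0,"wy":0,"wz":-1},{"hand":1,"dx":0,"dy":0,"dz":0,"wx":0,"wy":0,"wz":-1},{"hand":1,"dx":0,"dy":0,"dz":0,"wx":0,"wy":0,"wz":-1},{"hand":1,"dx":0,"dy":0,"dz":0,"wx":0,"wy":0,"wz":-1}])

```text
clock: 34.65
eef_pos: [0.5636, 0.0625, 0.1389]
orientation: [-1.841, -2.544, 0.001]
contact_force: [-0.7, 0.4, -2.7]
width: 0.0056
grasp_force: 30.0
```

>>> jog_arm(commands=[{"hand":1,"dx":0,"dy":0,"dz":0,"wx":0,"wy":0,"wz":-1},{"hand":1,"dx":0,"dy":0,"dz":0,"wx":0,"wy":0,"wz":-1},{"hand":1,"dx":0,"dy":0,"dz":0,"wx":0,"wy":0,"wz":-1},{"hand":1,"dx":0,"dy":0,"dz":0,"wx":0,"wy":0,"wz":-1},{"hand":1,"dx":0,"dy":0,"dz":0,"wx":0,"wy":0,"wz":-1},{"hand":1,"dx":0,"dy":0,"dz":0,"wx":0,"wy":0,"wz":-1},{"hand":1,"dx":0,"dy":0,"dz":0,"wx":0,"wy":0,"wz":-1},{"hand":1,"dx":0,"dy":0,"dz":0,"wx":0,"wy":0,"wz":-1},{"hand":1,"dx":0,"dy":0,"dz":0,"wx":0,"wy":0,"wz":-1},{"hand":1,"dx":0,"dy":0,"dz":0,"wx":0,"wy":0,"wz":-1}])

```text
clock: 35.48
eef_pos: [0.5636, 0.0625, 0.1389]
orientation: [-0.594, -3.084, 0.0]
contact_force: [0.1, 0.3, -2.6]
width: 0.0061
grasp_force: 30.0
```

>>> jog_arm(commands=[{"hand":1,"dx":0,"dy":0,"dz":0,"wx":0,"wy":0,"wz":-1},{"hand":1,"dx":0,"dy":0,"dz":0,"wx":0,"wy":0,"wz":-1},{"hand":1,"dx":0,"dy":0,"dz":0,"wx":0,"wy":0,"wz":-1},{"hand":1,"dx":0,"dy":0,"dz":0,"wx":0,"wy":0,"wz":-1},{"hand":1,"dx":0,"dy":0,"dz":0,"wx":0,"wy":0,"wz":-1},{"hand":1,"dx":0,"dy":0,"dz":0,"wx":0,"wy":0,"wz":-1},{"hand":1,"dx":0,"dy":0,"dz":0,"wx":0,"wy":0,"wz":-1},{"hand":1,"dx":0,"dy":0,"dz":0,"wx":0,"wy":0,"wz":-1},{"hand":1,"dx":0,"dy":0,"dz":0,"wx":0,"wy":0,"wz":-1},{"hand":1,"dx":0,"dy":0,"dz":0,"wx":0,"wy":0,"wz":-1}])

```text
clock: 36.32
eef_pos: [0.5636, 0.0625, 0.1389]
orientation: [0.765, -3.046, -0.001]
contact_force: [0.2, 0.2, -1.7]
width: 0.0056
grasp_force: 30.0
```

>>> jog_arm(commands=[{"hand":1,"dx":0,"dy":0,"dz":0,"wx":0,"wy":0,"wz":-1},{"hand":1,"dx":0,"dy":0,"dz":0,"wx":0,"wy":0,"wz":-1},{"hand":1,"dx":0,"dy":0,"dz":0,"wx":0,"wy":0,"wz":-1},{"hand":1,"dx":0,"dy":0,"dz":0,"wx":0,"wy":0,"wz":-1},{"hand":1,"dx":0,"dy":0,"dz":0,"wx":0,"wy":0,"wz":-1},{"hand":1,"dx":0,"dy":0,"dz":0,"wx":0,"wy":0,"wz":-1},{"hand":1,"dx":0,"dy":0,"dz":0,"wx":0,"wy":0,"wz":-1},{"hand":1,"dx":0,"dy":0,"dz":0,"wx":0,"wy":0,"wz":-1},{"hand":1,"dx":0,"dy":0,"dz":0,"wx":0,"wy":0,"wz":-1},{"hand":1,"dx":0,"dy":0,"dz":0,"wx":0,"wy":0,"wz":-1}])

```text
clock: 37.15
eef_pos: [0.5636, 0.0625, 0.1389]
orientation: [1.981, -2.437, -0.002]
contact_force: [0.1, -0.4, -2.6]
width: 0.0058
grasp_force: 30.0
```

>>> jog_arm(commands=[{"hand":1,"dx":0,"dy":0,"dz":0,"wx":0,"wy":0,"wz":0},{"hand":1,"dx":0,"dy":0,"dz":0,"wx":0,"wy":0,"wz":0}])

```text
clock: 37.32
eef_pos: [0.5638, 0.0624, 0.1391]
orientation: [1.972, -2.444, -0.001]
contact_force: [-0.4, 0.6, -2.6]
width: 0.0056
grasp_force: 30.0
```

```bash
python3 -c "
from h import *
plan((.5651,.0616,.045,257.9))"
```

```text
t 37.3 at [0.5638 0.0624 0.1391] yaw -102.2 w 0.0056 j [-0.09  0.35  1.61  0.    1.18 -3.01]
turn [ 0.01 -0.   -0.02] shift [ 0.01 -0.04  2.35]
```

>>> jog_arm(commands=[{"hand":1,"dx":0.01,"dy":-0.04,"dz":0.7,"wx":0,"wy":0,"wz":0},{"hand":1,"dx":0,"dy":0,"dz":0.7,"wx":0,"wy":0,"wz":0},{"hand":1,"dx":0,"dy":0,"dz":0.7,"wx":0,"wy":0,"wz":0},{"hand":1,"dx":0,"dy":0,"dz":0.25,"wx":0,"wy":0,"wz":0},{"hand":1,"dx":0,"dy":0,"dz":0,"wx":0,"wy":0,"wz":0},{"hand":1,"dx":0,"dy":0,"dz":0.1,"wx":0,"wy":0,"wz":0},{"hand":1,"dx":0,"dy":0,"dz":0.1,"wx":0,"wy":0,"wz":0},{"hand":1,"dx":0,"dy":0,"dz":0.1,"wx":0,"wy":0,"wz":0},{"hand":1,"dx":0,"dy":0,"dz":0.1,"wx":0,"wy":0,"wz":0},{"hand":1,"dx":0,"dy":0,"dz":0,"wx":0,"wy":0,"wz":0}])

```text
clock: 38.15
eef_pos: [0.5675, 0.0622, 0.031]
orientation: [-1.973, 2.44, -0.003]
contact_force: [0.6, 2.6, 3.1]
width: 0.0055
grasp_force: 30.0
```

>>> jog_arm(commands=[{"hand":1,"dx":-0.06,"dy":0,"dz":0,"wx":0,"wy":0,"wz":0},{"hand":1,"dx":0,"dy":0,"dz":0,"wx":0,"wy":0,"wz":0},{"hand":1,"dx":0,"dy":0,"dz":0,"wx":0,"wy":0,"wz":0}])

```text
clock: 38.4
eef_pos: [0.5675, 0.0639, 0.0306]
orientation: [-1.975, 2.441, -0.003]
contact_force: [1.6, 0.1, 4.9]
width: 0.006
grasp_force: 30.0
```

```bash
python3 - <<'E'
from h import *
s=ctrl.read_camera('scene');t=ctrl.read_camera('top')
o=np.hstack([cv2.resize(s[180:290,225:355],(520,440),interpolation=cv2.INTER_CUBIC),cv2.resize(t[150:260,230:300],(280,440),interpolation=cv2.INTER_CUBIC)])
cv2.imwrite('pics/o10.png',o)
E
```

```text
(no output)
```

View pics/o10.png

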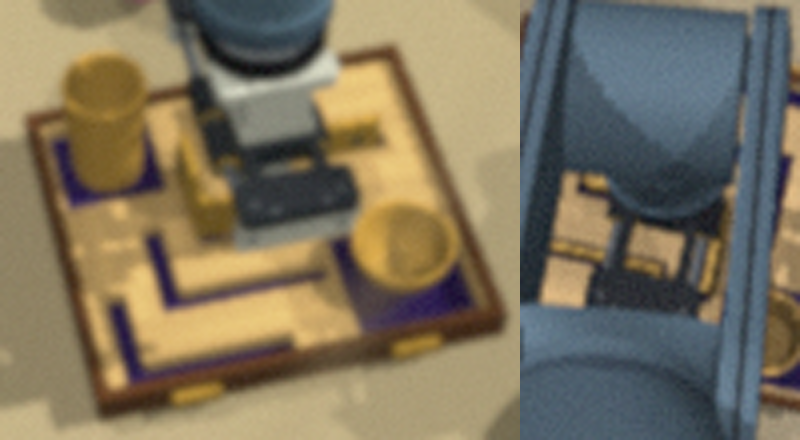

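>>> jog_arm(commands=[{"hand":1,"dx":0,"dy":0,"dz":-0.1,"wx":0,"wy":0,"wz":0},{"hand":1,"dx":0,"dy":0.06,"dz":0,"wx":0,"wy":0,"wz":0},{"hand":1,"dx":0,"dy":0,"dz":0,"wx":0,"wy":0,"wz":0},{"hand":1,"dx":0,"dy":0,"dz":0,"wx":0,"wy":0,"wz":0}])

```text
clock: 38.83
eef_pos: [0.5631, 0.0646, 0.033]
orientation: [1.975, -2.442, -0.002]
contact_force: [0.4, -0.1, -2.5]
width: 0.0057
grasp_force: 30.0
```

>>> jog_arm(commands=[{"hand":1,"dx":0,"dy":0,"dz":0.1,"wx":0,"wy":0,"wz":0},{"hand":1,"dx":0,"dy":0,"dz":0,"wx":0,"wy":0,"wz":0},{"hand":1,"dx":0,"dy":0,"dz":0,"wx":0,"wy":0,"wz":0}])

```text
clock: 39.08
eef_pos: [0.564, 0.0648, 0.0295]
orientation: [-1.975, 2.442, 0.0]
contact_force: [-0.3, 2.0, 1.1]
width: 0.006
grasp_force: 30.0
```

>>> jog_arm(commands=[{"hand":1,"dx":0,"dy":0,"dz":-0.15,"wx":0,"wy":0,"wz":0},{"hand":1,"dx":-0.08,"dy":0,"dz":0,"wx":0,"wy":0,"wz":0},{"hand":1,"dx":0,"dy":0,"dz":0,"wx":0,"wy":0,"wz":0},{"hand":1,"dx":0,"dy":0,"dz":0.15,"wx":0,"wy":0,"wz":0},{"hand":1,"dx":0,"dy":0,"dz":0,"wx":0,"wy":0,"wz":0}])

```text
clock: 39.5
eef_pos: [0.5644, 0.0676, 0.0286]
orientation: [1.976, -2.442, -0.0]
contact_force: [1.5, -0.8, -0.6]
width: 0.0058
grasp_force: 30.0
```

>>> jog_arm(commands=[{"hand":1,"dx":0,"dy":0,"dz":0,"wx":0,"wy":0,"wz":0}])

```text
clock: 39.58
eef_pos: [0.5644, 0.0676, 0.029]
orientation: [1.975, -2.442, -0.001]
contact_force: [-0.1, 0.5, -1.7]
width: 0.0055
grasp_force: 30.0
```

>>> jog_arm(commands=[{"hand":1,"dx":0,"dy":0,"dz":0.06,"wx":0,"wy":0,"wz":0},{"hand":1,"dx":0,"dy":0,"dz":0.04,"wx":0,"wy":0,"wz":0},{"hand":1,"dx":0,"dy":0,"dz":0,"wx":0,"wy":0,"wz":0},{"hand":1,"dx":0,"dy":0,"dz":0,"wx":0,"wy":0,"wz":0}])

```text
clock: 39.92
eef_pos: [0.5646, 0.0673, 0.0256]
orientation: [1.976, -2.443, 0.0]
contact_force: [-0.4, -2.0, 2.3]
width: 0.0059
grasp_force: 30.0
```

>>> jog_arm(commands=[{"hand":1,"dx":0.03,"dy":0,"dz":0,"wx":0,"wy":0,"wz":0},{"hand":1,"dx":0,"dy":0,"dz":0,"wx":0,"wy":0,"wz":0},{"hand":1,"dx":0,"dy":0,"dz":0.05,"wx":0,"wy":0,"wz":0},{"hand":1,"dx":0,"dy":0,"dz":0,"wx":0,"wy":0,"wz":0},{"hand":1,"dx":0,"dy":0,"dz":0,"wx":0,"wy":0,"wz":0}])

```text
clock: 40.33
eef_pos: [0.5644, 0.0662, 0.0235]
orientation: [1.976, -2.442, 0.001]
contact_force: [-0.8, -1.7, 2.8]
width: 0.0054
grasp_force: 30.0
```

Now at seat height (0.0235 against 0.0224 expected). I'll release, retreat and check.

>>> jog_arm(commands=[{"hand":0.9,"dx":0,"dy":0,"dz":0,"wx":0,"wy":0,"wz":0},{"hand":0.75,"dx":0,"dy":0,"dz":0,"wx":0,"wy":0,"wz":0},{"hand":0.7,"dx":0,"dy":0,"dz":0,"wx":0,"wy":0,"wz":0},{"hand":0.7,"dx":0,"dy":0,"dz":-0.1,"wx":0,"wy":0,"wz":0},{"hand":0.7,"dx":0,"dy":0,"dz":-0.7,"wx":0,"wy":0,"wz":0},{"hand":0.6,"dx":0,"dy":0,"dz":-0.8,"wx":0,"wy":0,"wz":0},{"hand":0.6,"dx":0,"dy":0,"dz":-0.8,"wx":0,"wy":0,"wz":0},{"hand":0.6,"dx":0,"dy":0,"dz":-0.6,"wx":0,"wy":0,"wz":0}])

```text
clock: 41.0
eef_pos: [0.5649, 0.0665, 0.1462]
orientation: [-1.975, 2.441, -0.002]
contact_force: [0.8, 0.6, -0.0]
width: 0.0364
grasp_force: 0.0
```

>>> jog_arm(commands=[{"hand":0.6,"dx":0,"dy":0,"dz":0,"wx":0,"wy":0,"wz":1},{"hand":0.6,"dx":0,"dy":0,"dz":0,"wx":0,"wy":0,"wz":1},{"hand":0.6,"dx":0,"dy":0,"dz":0,"wx":0,"wy":0,"wz":1},{"hand":0.6,"dx":0,"dy":0,"dz":0,"wx":0,"wy":0,"wz":1},{"hand":0.6,"dx":0,"dy":0,"dz":0,"wx":0,"wy":0,"wz":1},{"hand":0.6,"dx":0,"dy":0,"dz":0,"wx":0,"wy":0,"wz":1},{"hand":0.6,"dx":0,"dy":0,"dz":0,"wx":0,"wy":0,"wz":1},{"hand":0.6,"dx":0,"dy":0,"dz":0,"wx":0,"wy":0,"wz":1},{"hand":0.6,"dx":0,"dy":0,"dz":0,"wx":0,"wy":0,"wz":1},{"hand":0.6,"dx":0,"dy":0,"dz":0,"wx":0,"wy":0,"wz":1}])

```text
clock: 41.83
eef_pos: [0.5642, 0.0666, 0.1436]
orientation: [0.752, -3.05, -0.0]
contact_force: [-0.2, -0.7, -0.1]
width: 0.037
grasp_force: 0.0
```

>>> jog_arm(commands=[{"hand":0.6,"dx":0,"dy":0,"dz":0,"wx":0,"wy":0,"wz":1},{"hand":0.6,"dx":0,"dy":0,"dz":0,"wx":0,"wy":0,"wz":1},{"hand":0.6,"dx":0,"dy":0,"dz":0,"wx":0,"wy":0,"wz":1},{"hand":0.6,"dx":0,"dy":0,"dz":0,"wx":0,"wy":0,"wz":1},{"hand":0.6,"dx":0,"dy":0,"dz":0,"wx":0,"wy":0,"wz":1},{"hand":0.6,"dx":0,"dy":0,"dz":0,"wx":0,"wy":0,"wz":1},{"hand":0.6,"dx":0,"dy":0,"dz":0,"wx":0,"wy":0,"wz":1},{"hand":0.6,"dx":0,"dy":0,"dz":0,"wx":0,"wy":0,"wz":1},{"hand":0.6,"dx":0,"dy":0,"dz":0,"wx":0,"wy":0,"wz":1},{"hand":0.6,"dx":0,"dy":0,"dz":0,"wx":0,"wy":0,"wz":1}])

```text
clock: 42.67
eef_pos: [0.5642, 0.0666, 0.1436]
orientation: [-0.607, -3.082, -0.0]
contact_force: [-0.1, 0.6, 0.2]
width: 0.0371
grasp_force: 0.0
```

```bash
python3 - <<'E'
from h import *
s=ctrl.read_camera('scene');t=ctrl.read_camera('top');cv2.imwrite('pics/s11.png',s);cv2.imwrite('pics/t11.png',t)
t0=cv2.imread('pics/t9.png')
prof("top",t,(330,160,470,280),(440,190),114.4)
plan((.5,-.25,.15,114.4))
E
```

```text
-648 1 -388.3 -388.3
-642 49 -418.5 -360.3
-636 48 -418.2 -360.1
-630 47 -417.9 -359.8
-624 14 -415.4 -359.6
-618 6 -365.3 -359.3
-612 6 -365.1 -359.1
-606 7 -366.2 -358.8
-600 7 -365.9 -358.5
-594 6 -365.7 -359.6
-588 6 -365.4 -359.4
-582 5 -365.1 -359.1
-576 6 -364.9 -358.9
-570 6 -365.7 -359.7
-564 6 -365.5 -359.5
-558 6 -365.2 -359.2
-552 6 -365.0 -359.0
-546 5 -364.7 -360.1
-540 4 -363.4 -359.8
-534 2 -364.4 -362.0
u -642.8 -532.7 v -418.5 -358.5
t 42.8 at [0.5642 0.0665 0.1436] yaw 157.9 w 0.0372 j [-0.08  0.35  1.6   0.    1.19 -1.26]
turn [ 0.  -0.   8.7] shift [-6.54 -4.73 -0.16]
```

>>> jog_arm(commands=[{"hand":0.6,"dx":0,"dy":0,"dz":0,"wx":0,"wy":0,"wz":1},{"hand":0.6,"dx":0,"dy":0,"dz":0,"wx":0,"wy":0,"wz":1},{"hand":0.6,"dx":0,"dy":0,"dz":0,"wx":0,"wy":0,"wz":1},{"hand":0.6,"dx":0,"dy":0,"dz":0,"wx":0,"wy":0,"wz":1},{"hand":0.6,"dx":0,"dy":0,"dz":0,"wx":0,"wy":0,"wz":1},{"hand":0.6,"dx":0,"dy":0,"dz":0,"wx":0,"wy":0,"wz":1},{"hand":0.6,"dx":0,"dy":0,"dz":0,"wx":0,"wy":0,"wz":1},{"hand":0.6,"dx":0,"dy":0,"dz":0,"wx":0,"wy":0,"wz":1},{"hand":0.6,"dx":0,"dy":0,"dz":0,"wx":0,"wy":0,"wz":0.7}])

```text
clock: 43.52
eef_pos: [0.5642, 0.0665, 0.1436]
orientation: [-1.702, -2.64, -0.0]
contact_force: [0.2, -1.0, -0.3]
width: 0.0369
grasp_force: 0.0
```

>>> jog_arm(commands=[{"hand":0.6,"dx":-0.8,"dy":-0.37,"dz":0,"wx":0,"wy":0,"wz":0},{"hand":0.6,"dx":-0.8,"dy":-0.37,"dz":0,"wx":0,"wy":0,"wz":0},{"hand":0.6,"dx":-0.8,"dy":-0.37,"dz":0,"wx":0,"wy":0,"wz":0},{"hand":0.6,"dx":-0.8,"dy":-0.37,"dz":0,"wx":0,"wy":0,"wz":0},{"hand":0.6,"dx":-0.8,"dy":-0.37,"dz":0,"wx":0,"wy":0,"wz":0},{"hand":0.6,"dx":-0.8,"dy":-0.37,"dz":0,"wx":0,"wy":0,"wz":0},{"hand":0.6,"dx":-0.8,"dy":-0.38,"dz":0,"wx":0,"wy":0,"wz":0},{"hand":0.6,"dx":-0.8,"dy":-0.38,"dz":0,"wx":0,"wy":0,"wz":0},{"hand":0.6,"dx":-0.8,"dy":-0.38,"dz":0,"wx":0,"wy":0,"wz":0},{"hand":0.6,"dx":-0.8,"dy":-0.38,"dz":0,"wx":0,"wy":0,"wz":0}])

```text
clock: 44.35
eef_pos: [0.5602, -0.2885, 0.1436]
orientation: [1.697, 2.644, 0.0]
contact_force: [-0.2, 0.2, 1.4]
width: 0.0375
grasp_force: 0.0
```

>>> jog_arm(commands=[{"hand":0.6,"dx":-0.8,"dy":-0.37,"dz":0.4,"wx":0,"wy":0,"wz":0},{"hand":0.6,"dx":-0.75,"dy":-0.37,"dz":0.4,"wx":0,"wy":0,"wz":0},{"hand":0.6,"dx":0,"dy":0,"dz":0.6,"wx":0,"wy":0,"wz":0},{"hand":0.6,"dx":0,"dy":0,"dz":0,"wx":0,"wy":0,"wz":0},{"hand":0.6,"dx":0,"dy":0,"dz":0,"wx":0,"wy":0,"wz":0},{"hand":0.6,"dx":0,"dy":0,"dz":0,"wx":0,"wy":0,"wz":0}])

```text
clock: 44.85
eef_pos: [0.5596, -0.3547, 0.0883]
orientation: [1.698, 2.643, 0.0]
contact_force: [-0.0, 0.1, 0.8]
width: 0.0373
grasp_force: 0.0
```

```bash
python3 - <<'E'
from h import *
s=ctrl.read_camera('scene');t=ctrl.read_camera('top');cv2.imwrite('pics/s12.png',s);cv2.imwrite('pics/t12.png',t)
for n,ce,tr,w in ell("scene",s,(70,235,235,345),.036): print(n,ce,w.tolist())
# seated brackets: scene view
m=np.zeros(s.shape[:2],bool);m[195:285,228:350]=brass(s)[195:285,228:350]
plan((.5586,-.3552,.009,114.4))
cv2.imwrite('pics/o12.png',np.hstack([cv2.resize(s[180:290,225:355],(400,340),interpolation=cv2.INTER_CUBIC),cv2.resize(t[145:260,205:335],(400,340),interpolation=cv2.INTER_CUBIC)]))
E
```

```text
622 [112.9 314.6] [[0.5935, -0.4426], [0.6698, -0.4073], [0.5382, -0.3149]]
348 [174.4 338.1] [[0.746, -0.2561], [0.6823, -0.2791], [0.7077, -0.3336]]
t 45.0 at [ 0.5603 -0.3549  0.0894] yaw 114.6 w 0.0374 j [-0.73  0.56  1.41  0.    1.17 -1.16]
turn [0.01 0.03 0.03] shift [ 0.01 -0.04  2.01]
```

View pics/o12.png

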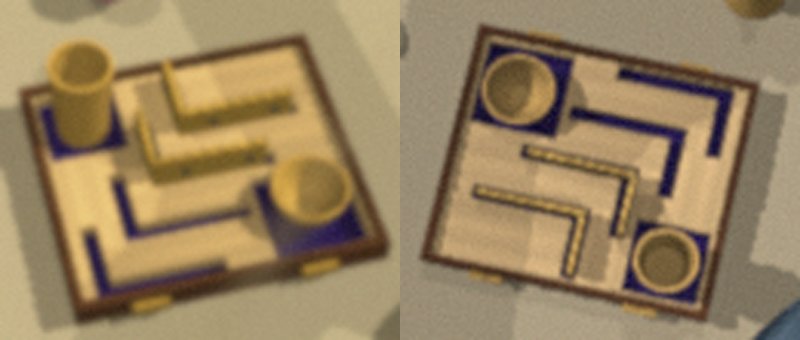

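Both brackets lie down in recesses 3 and 4, and the bowl and tumbler stand centred in their pockets. Next is the last bracket, Q, which is mirror-wise.

>>> jog_arm(commands=[{"hand":0.6,"dx":0.01,"dy":-0.04,"dz":0.7,"wx":0,"wy":0,"wz":0},{"hand":0.6,"dx":0,"dy":0,"dz":0.7,"wx":0,"wy":0,"wz":0},{"hand":0.6,"dx":0,"dy":0,"dz":0.5,"wx":0,"wy":0,"wz":0},{"hand":0.6,"dx":0,"dy":0,"dz":0.1,"wx":0,"wy":0,"wz":0},{"hand":1,"dx":0,"dy":0,"dz":0,"wx":0,"wy":0,"wz":0},{"hand":1,"dx":0,"dy":0,"dz":0,"wx":0,"wy":0,"wz":0},{"hand":1,"dx":0,"dy":0,"dz":0,"wx":0,"wy":0,"wz":0},{"hand":1,"dx":0,"dy":0,"dz":0,"wx":0,"wy":0,"wz":0},{"hand":1,"dx":0,"dy":0,"dz":0,"wx":0,"wy":0,"wz":0},{"hand":1,"dx":0,"dy":0,"dz":0,"wx":0,"wy":0,"wz":0}], squeeze=5)

```text
clock: 45.78
eef_pos: [0.5586, -0.3564, 0.009]
orientation: [1.699, 2.639, -0.0]
contact_force: [-0.2, 1.1, 3.7]
width: 0.0067
grasp_force: 5.0
```

>>> jog_arm(commands=[{"hand":1,"dx":0,"dy":0,"dz":0,"wx":0,"wy":0,"wz":0},{"hand":1,"dx":0,"dy":0,"dz":0,"wx":0,"wy":0,"wz":0},{"hand":1,"dx":0,"dy":0,"dz":0,"wx":0,"wy":0,"wz":0}], squeeze=5)

```text
clock: 46.03
eef_pos: [0.5585, -0.3563, 0.009]
orientation: [1.699, 2.639, -0.0]
contact_force: [0.2, 1.0, 6.8]
width: 0.0064
grasp_force: 5.0
```

>>> jog_arm(commands=[{"hand":1,"dx":0,"dy":0,"dz":-0.3,"wx":0,"wy":0,"wz":0},{"hand":1,"dx":-0.05,"dy":0,"dz":-0.3,"wx":0,"wy":0,"wz":0},{"hand":1,"dx":-0.15,"dy":0,"dz":-0.3,"wx":0,"wy":0,"wz":0},{"hand":1,"dx":-0.2,"dy":0,"dz":-0.3,"wx":0,"wy":0,"wz":0},{"hand":1,"dx":-0.25,"dy":0,"dz":-0.3,"wx":0,"wy":0,"wz":0},{"hand":1,"dx":-0.3,"dy":0,"dz":-0.3,"wx":0,"wy":0,"wz":0},{"hand":1,"dx":-0.3,"dy":0,"dz":-0.3,"wx":0,"wy":0,"wz":0},{"hand":1,"dx":-0.3,"dy":0,"dz":-0.3,"wx":0,"wy":0,"wz":0},{"hand":1,"dx":0,"dy":0,"dz":-0.2,"wx":0,"wy":0,"wz":0},{"hand":1,"dx":0,"dy":0,"dz":0,"wx":0,"wy":0,"wz":0}], squeeze=5)

```text
clock: 46.87
eef_pos: [0.5839, -0.4134, 0.114]
orientation: [1.7, 2.638, -0.001]
contact_force: [-0.4, -0.3, -1.1]
width: 0.0063
grasp_force: 5.0
```

```bash
python3 - <<'E'
from h import *
s=ctrl.read_camera('scene');cv2.imwrite('pics/s13.png',s)
p=ctrl.read_state()['eef_pos'];a=np.radians(114.4);L=np.array([np.cos(a),np.sin(a),0]);S=np.array([.911,.413,0])
g=p+[0,0,.014]
# predicted hanging corners: foot at g-.088z
for nm,q in(("foot",g-[0,0,.088]),("footend",g-[0,0,.088]+.055*S),("grip",g)): print(nm,proj('scene',q).round(0))
m=np.zeros(s.shape[:2],bool);m[200:345,60:235]=brass(s)[200:345,60:235]
for q,c in blobs('scene',m,60): print(len(q),c.round(1),q.min(0),q.max(0))
plan((.45,-.15,.13,114.4))
E
```

```text
foot [[104. 311.]]
footend [[120. 326.]]
grip [[ 93. 292.]]
111 [128.1 214.1] [113. 200.] [139. 225.]
525 [108.3 319.4] [ 93. 304.] [124. 333.]
345 [174.4 338.2] [159. 330.] [188. 344.]
t 46.9 at [ 0.5833 -0.4123  0.1126] yaw 114.4 w 0.006 j [-0.77  0.62  1.23  0.    1.29 -1.2 ]
turn [0.01 0.01 0.01] shift [ 7.35 -0.33 -0.44]
```

>>> jog_arm(commands=[{"hand":1,"dx":0,"dy":0,"dz":0,"wx":0,"wy":0,"wz":0},{"hand":1,"dx":0,"dy":0,"dz":-0.4,"wx":0,"wy":0,"wz":0},{"hand":1,"dx":0.4,"dy":0,"dz":-0.2,"wx":0,"wy":0,"wz":0},{"hand":1,"dx":0.75,"dy":-0.04,"dz":0,"wx":0,"wy":0,"wz":0},{"hand":1,"dx":0.75,"dy":-0.04,"dz":0,"wx":0,"wy":0,"wz":0},{"hand":1,"dx":0.75,"dy":-0.04,"dz":0,"wx":0,"wy":0,"wz":0},{"hand":1,"dx":0.75,"dy":-0.04,"dz":0,"wx":0,"wy":0,"wz":0},{"hand":1,"dx":0.75,"dy":-0.04,"dz":0,"wx":0,"wy":0,"wz":0},{"hand":1,"dx":0.75,"dy":-0.04,"dz":0,"wx":0,"wy":0,"wz":0},{"hand":1,"dx":0.75,"dy":-0.04,"dz":0,"wx":0,"wy":0,"wz":0}], squeeze=30)

```text
clock: 47.75
eef_pos: [0.4776, -0.2086, 0.1345]
orientation: [-1.699, -2.64, -0.0]
contact_force: [-0.7, 0.2, -3.0]
width: 0.0056
grasp_force: 30.0
```

>>> jog_arm(commands=[{"hand":1,"dx":0.75,"dy":-0.04,"dz":0,"wx":0,"wy":0,"wz":0},{"hand":1,"dx":0.75,"dy":0,"dz":0,"wx":0,"wy":0,"wz":0},{"hand":1,"dx":0.2,"dy":0,"dz":0,"wx":0,"wy":0,"wz":0},{"hand":1,"dx":0,"dy":0,"dz":0,"wx":0,"wy":0,"wz":0},{"hand":1,"dx":0,"dy":0,"dz":0.5,"wx":0,"wy":0,"wz":0},{"hand":1,"dx":0,"dy":0,"dz":0.4,"wx":0,"wy":0,"wz":0},{"hand":1,"dx":0,"dy":0,"dz":0,"wx":0,"wy":0,"wz":0},{"hand":1,"dx":0,"dy":0,"dz":0,"wx":0,"wy":0,"wz":0}])

```text
clock: 48.42
eef_pos: [0.4496, -0.1502, 0.0988]
orientation: [-1.7, -2.639, 0.0]
contact_force: [0.1, -0.0, -2.5]
width: 0.0058
grasp_force: 30.0
```

>>> jog_arm(commands=[{"hand":1,"dx":0,"dy":0,"dz":0.15,"wx":0,"wy":0,"wz":0},{"hand":1,"dx":0,"dy":0,"dz":0.12,"wx":0,"wy":0,"wz":0},{"hand":1,"dx":0,"dy":0,"dz":0,"wx":0,"wy":0,"wz":0}])

```text
clock: 48.67
eef_pos: [0.4498, -0.15, 0.0882]
orientation: [-1.701, -2.641, 0.0]
contact_force: [0.2, -1.0, -2.9]
width: 0.006
grasp_force: 30.0
```

>>> jog_arm(commands=[{"hand":1,"dx":0,"dy":0,"dz":0.07,"wx":0,"wy":0,"wz":0},{"hand":1,"dx":0,"dy":0,"dz":0,"wx":0,"wy":0,"wz":0}])

```text
clock: 48.83
eef_pos: [0.4499, -0.1499, 0.0857]
orientation: [-1.701, -2.641, 0.0]
contact_force: [-0.0, 0.3, -2.4]
width: 0.0061
grasp_force: 30.0
```

>>> jog_arm(commands=[{"hand":1,"dx":0,"dy":0,"dz":0.07,"wx":0,"wy":0,"wz":0},{"hand":1,"dx":0,"dy":0,"dz":0,"wx":0,"wy":0,"wz":0}])

```text
clock: 49.0
eef_pos: [0.4499, -0.1498, 0.0828]
orientation: [-1.701, -2.641, 0.0]
contact_force: [-0.7, 0.9, -2.7]
width: 0.0055
grasp_force: 30.0
```

>>> jog_arm(commands=[{"hand":1,"dx":0,"dy":0,"dz":0.07,"wx":0,"wy":0,"wz":0},{"hand":1,"dx":0,"dy":0,"dz":0,"wx":0,"wy":0,"wz":0}])

```text
clock: 49.17
eef_pos: [0.4504, -0.1505, 0.0811]
orientation: [1.7, 2.64, -0.001]
contact_force: [-1.2, -0.9, 5.1]
width: 0.0055
grasp_force: 30.0
```

>>> jog_arm(commands=[{"hand":1,"dx":0,"dy":0,"dz":0.04,"wx":0,"wy":0,"wz":0},{"hand":1,"dx":0,"dy":0,"dz":0,"wx":0,"wy":0,"wz":0}])

```text
clock: 49.33
eef_pos: [0.451, -0.1515, 0.0807]
orientation: [1.698, 2.639, -0.002]
contact_force: [-3.5, -2.1, 13.1]
width: 0.0059
grasp_force: 30.0
```

Same contact height as before, so I'll use the same lay-over and then release.

>>> jog_arm(commands=[{"hand":1,"dx":0,"dy":0,"dz":-0.04,"wx":0,"wy":0,"wz":0},{"hand":1,"dx":-0.4,"dy":0,"dz":-0.04,"wx":0,"wy":0,"wz":0},{"hand":1,"dx":-0.4,"dy":0,"dz":0.06,"wx":0,"wy":0,"wz":0},{"hand":1,"dx":-0.35,"dy":0,"dz":0.12,"wx":0,"wy":0,"wz":0},{"hand":1,"dx":-0.35,"dy":0,"dz":0.16,"wx":0,"wy":0,"wz":0},{"hand":1,"dx":-0.3,"dy":0,"dz":0.25,"wx":0,"wy":0,"wz":0},{"hand":1,"dx":-0.3,"dy":0,"dz":0.27,"wx":0,"wy":0,"wz":0},{"hand":1,"dx":-0.2,"dy":0,"dz":0.25,"wx":0,"wy":0,"wz":0},{"hand":1,"dx":-0.1,"dy":0,"dz":0.25,"wx":0,"wy":0,"wz":0},{"hand":1,"dx":0,"dy":0,"dz":0,"wx":0,"wy":0,"wz":0}], squeeze=5)

```text
clock: 50.17
eef_pos: [0.4901, -0.2389, 0.0257]
orientation: [1.703, 2.64, -0.0]
contact_force: [0.6, 0.4, -1.1]
width: 0.006
grasp_force: 5.0
```

>>> jog_arm(commands=[{"hand":1,"dx":-0.05,"dy":0,"dz":0.15,"wx":0,"wy":0,"wz":0},{"hand":1,"dx":0,"dy":0,"dz":0.15,"wx":0,"wy":0,"wz":0},{"hand":1,"dx":0,"dy":0,"dz":0.05,"wx":0,"wy":0,"wz":0},{"hand":1,"dx":0,"dy":0,"dz":0,"wx":0,"wy":0,"wz":0},{"hand":0.8,"dx":0,"dy":0,"dz":0,"wx":0,"wy":0,"wz":0},{"hand":0.6,"dx":0,"dy":0,"dz":0,"wx":0,"wy":0,"wz":0},{"hand":0.6,"dx":0,"dy":0,"dz":0,"wx":0,"wy":0,"wz":0},{"hand":0.6,"dx":0,"dy":0,"dz":-0.7,"wx":0,"wy":0,"wz":0},{"hand":0.6,"dx":0,"dy":0,"dz":-0.7,"wx":0,"wy":0,"wz":0},{"hand":0.6,"dx":-0.5,"dy":0,"dz":-0.7,"wx":0,"wy":0,"wz":0}])

```text
clock: 51.0
eef_pos: [0.4965, -0.2535, 0.0975]
orientation: [-1.695, -2.638, -0.002]
contact_force: [0.3, -0.2, -0.1]
width: 0.0364
grasp_force: 0.0
```

>>> jog_arm(commands=[{"hand":0.6,"dx":-0.8,"dy":0,"dz":-0.3,"wx":0,"wy":0,"wz":0},{"hand":0.6,"dx":-0.7,"dy":0,"dz":0,"wx":0,"wy":0,"wz":0},{"hand":0.6,"dx":-0.7,"dy":0,"dz":0,"wx":0,"wy":0,"wz":0},{"hand":0.6,"dx":0,"dy":0,"dz":0,"wx":0,"wy":0,"wz":0}])

```text
clock: 51.33
eef_pos: [0.5369, -0.3421, 0.1101]
orientation: [1.701, 2.636, -0.003]
contact_force: [0.9, -0.7, -0.9]
width: 0.0373
grasp_force: 0.0
```

```bash
python3 - <<'E'
from h import *
s=ctrl.read_camera('scene');cv2.imwrite('pics/s14.png',s)
t=ctrl.read_camera('top');cv2.imwrite('pics/t14.png',t)
for c,im,roi in(("top",t,(325,160,470,280)),("scene",s,(70,200,232,325))):
    for n,ce,tr,w in ell(c,im,roi,.036): print(c,n,ce,w.tolist())
c=proj('top',[.47,-.18,.036])[0];print(c)
prof("top",t,(325,160,470,280),c,294.4)
plan((.45,-.23,.1,114.4))
E
```

```text
top 196 [367.3 229.8] [[0.5047, -0.2831], [0.517, -0.1531], [0.459, -0.1814]]
scene 72 [132.4 216.5] [[0.3875, -0.2655], [0.2939, -0.2516], [0.3475, -0.3285]]
scene 592 [174.1 252.6] [[0.5413, -0.1504], [0.4607, -0.1834], [0.5271, -0.3379]]
[358.96907513 235.96768526]
348 1 376.0 376.0
354 46 344.1 401.4
360 49 344.3 402.7
366 9 343.3 358.7
372 7 343.5 350.8
378 7 343.7 351.0
384 7 342.9 349.9
390 7 343.2 350.2
396 5 343.4 349.4
402 6 343.7 349.6
408 6 343.9 349.9
414 6 342.8 348.8
420 7 343.1 350.4
426 6 343.3 349.3
432 6 343.6 349.5
438 7 342.7 349.8
444 6 343.0 348.9
450 6 343.2 349.2
456 2 344.6 348.1
u 353.9 458.1 v 342.7 402.7
t 51.4 at [ 0.5349 -0.3376  0.1089] yaw 114.4 w 0.0373 j [-0.74  0.49  1.47  0.    1.18 -1.16]
turn [-0.   -0.01 -0.  ] shift [ 3.33 -0.82  0.22]
```

>>> jog_arm(commands=[{"hand":0.6,"dx":0.6,"dy":0,"dz":0,"wx":0,"wy":0,"wz":0},{"hand":0.6,"dx":0.7,"dy":0,"dz":0,"wx":0,"wy":0,"wz":0},{"hand":0.6,"dx":0.7,"dy":0,"dz":0,"wx":0,"wy":0,"wz":0},{"hand":0.6,"dx":0.7,"dy":0,"dz":0,"wx":0,"wy":0,"wz":0},{"hand":0.6,"dx":0.7,"dy":0,"dz":0,"wx":0,"wy":0,"wz":0},{"hand":0.6,"dx":0,"dy":0,"dz":0.6,"wx":0,"wy":0,"wz":0},{"hand":0.6,"dx":0,"dy":0,"dz":0.4,"wx":0,"wy":0,"wz":0},{"hand":0.6,"dx":0,"dy":0,"dz":0,"wx":0,"wy":0,"wz":0},{"hand":0.6,"dx":0,"dy":0,"dz":0,"wx":0,"wy":0,"wz":0},{"hand":0.6,"dx":0,"dy":0,"dz":0,"wx":0,"wy":0,"wz":0}])

```text
clock: 52.27
eef_pos: [0.479, -0.2133, 0.0701]
orientation: [1.7, 2.641, 0.0]
contact_force: [-0.2, -1.2, 0.3]
width: 0.0371
grasp_force: 0.0
```

```bash
python3 -c "
from h import *
plan((.4769,-.2138,.017,114.4))"
```

```text
t 52.3 at [ 0.479  -0.2133  0.0701] yaw 114.5 w 0.0371 j [-0.63  0.36  1.79  0.    0.99 -1.06]
turn [0.   0.   0.01] shift [ 0.01 -0.05  1.33]
```

>>> jog_arm(commands=[{"hand":0.6,"dx":0.01,"dy":-0.05,"dz":0.6,"wx":0,"wy":0,"wz":0},{"hand":0.6,"dx":0,"dy":0,"dz":0.5,"wx":0,"wy":0,"wz":0},{"hand":0.6,"dx":0,"dy":0,"dz":0.2,"wx":0,"wy":0,"wz":0},{"hand":1,"dx":0,"dy":0,"dz":0,"wx":0,"wy":0,"wz":0},{"hand":1,"dx":0,"dy":0,"dz":0,"wx":0,"wy":0,"wz":0},{"hand":1,"dx":0,"dy":0,"dz":0,"wx":0,"wy":0,"wz":0},{"hand":1,"dx":0,"dy":0,"dz":0,"wx":0,"wy":0,"wz":0},{"hand":1,"dx":0,"dy":0,"dz":0,"wx":0,"wy":0,"wz":0},{"hand":1,"dx":0,"dy":0,"dz":0,"wx":0,"wy":0,"wz":0},{"hand":1,"dx":0,"dy":0,"dz":0,"wx":0,"wy":0,"wz":0}], squeeze=30)

```text
clock: 53.1
eef_pos: [0.4778, -0.2145, 0.0184]
orientation: [1.7, 2.64, 0.0]
contact_force: [1.4, 0.6, 6.3]
width: 0.006
grasp_force: 30.0
```

>>> jog_arm(commands=[{"hand":1,"dx":0,"dy":0,"dz":0,"wx":0,"wy":0,"wz":0},{"hand":1,"dx":0,"dy":0,"dz":0,"wx":0,"wy":0,"wz":0},{"hand":1,"dx":0,"dy":0,"dz":0,"wx":0,"wy":0,"wz":0}])

```text
clock: 53.35
eef_pos: [0.4778, -0.2145, 0.0184]
orientation: [1.7, 2.64, 0.0]
contact_force: [0.7, 0.7, 6.3]
width: 0.0057
grasp_force: 30.0
```

```bash
python3 -c "
from h import *
p=ctrl.read_state()['eef_pos'];Q=np.array([.5794,.0442])
a=np.radians(294.4);u=p[:2]@[np.cos(a),np.sin(a)];bx=u-.3585-.05
th=np.radians(-12.1);cx=np.array([np.cos(th),np.sin(th)]);cy=np.array([-np.sin(th),np.cos(th)])
t=Q+.027*cx+bx*cy;print('bx',bx,'target',t)
plan((p[0],p[1],p[2]+.12,114.4),(*t,p[2]+.12,114.4))"
```

```text
bx -0.015792795763860737 target [0.60248968 0.02309837]
t 53.4 at [ 0.4778 -0.2145  0.0184] yaw 114.4 w 0.0057 j [-0.64  0.43  1.84  0.    0.87 -1.06]
turn [0.01 0.02 0.01] shift [ 0.  0. -3.]
turn [0. 0. 0.] shift [4.12 5.29 0.  ]
```

>>> jog_arm(commands=[{"hand":1,"dx":0,"dy":0,"dz":-0.4,"wx":0,"wy":0,"wz":0},{"hand":1,"dx":0,"dy":0,"dz":-0.7,"wx":0,"wy":0,"wz":0},{"hand":1,"dx":0,"dy":0,"dz":-0.7,"wx":0,"wy":0,"wz":0},{"hand":1,"dx":0,"dy":0,"dz":-0.7,"wx":0,"wy":0,"wz":0},{"hand":1,"dx":0,"dy":0,"dz":-0.6,"wx":0,"wy":0,"wz":0},{"hand":1,"dx":0.41,"dy":0.53,"dz":0,"wx":0,"wy":0,"wz":0},{"hand":1,"dx":0.41,"dy":0.53,"dz":0,"wx":0,"wy":0,"wz":0},{"hand":1,"dx":0.41,"dy":0.53,"dz":0,"wx":0,"wy":0,"wz":0},{"hand":1,"dx":0.41,"dy":0.53,"dz":0,"wx":0,"wy":0,"wz":0},{"hand":1,"dx":0.41,"dy":0.53,"dz":0,"wx":0,"wy":0,"wz":0}])

```text
clock: 54.18
eef_pos: [0.539, -0.0943, 0.1408]
orientation: [-1.7, -2.64, 0.001]
contact_force: [-0.5, -0.1, -2.2]
width: 0.0055
grasp_force: 30.0
```

>>> jog_arm(commands=[{"hand":1,"dx":0.41,"dy":0.53,"dz":0,"wx":0,"wy":0,"wz":0},{"hand":1,"dx":0.41,"dy":0.53,"dz":0,"wx":0,"wy":0,"wz":0},{"hand":1,"dx":0.41,"dy":0.53,"dz":0,"wx":0,"wy":0,"wz":0},{"hand":1,"dx":0.41,"dy":0.53,"dz":0,"wx":0,"wy":0,"wz":0},{"hand":1,"dx":0.43,"dy":0.52,"dz":0,"wx":0,"wy":0,"wz":0},{"hand":1,"dx":0,"dy":0,"dz":0,"wx":0,"wy":0,"wz":-0.7},{"hand":1,"dx":0,"dy":0,"dz":0,"wx":0,"wy":0,"wz":-1},{"hand":1,"dx":0,"dy":0,"dz":0,"wx":0,"wy":0,"wz":-1},{"hand":1,"dx":0,"dy":0,"dz":0,"wx":0,"wy":0,"wz":-1},{"hand":1,"dx":0,"dy":0,"dz":0,"wx":0,"wy":0,"wz":-1}])

```text
clock: 55.02
eef_pos: [0.6004, 0.0237, 0.1404]
orientation: [-1.119, -2.933, 0.001]
contact_force: [-0.1, -0.2, -2.6]
width: 0.0059
grasp_force: 30.0
```

>>> jog_arm(commands=[{"hand":1,"dx":0,"dy":0,"dz":0,"wx":0,"wy":0,"wz":-1},{"hand":1,"dx":0,"dy":0,"dz":0,"wx":0,"wy":0,"wz":-1},{"hand":1,"dx":0,"dy":0,"dz":0,"wx":0,"wy":0,"wz":-1},{"hand":1,"dx":0,"dy":0,"dz":0,"wx":0,"wy":0,"wz":-1},{"hand":1,"dx":0,"dy":0,"dz":0,"wx":0,"wy":0,"wz":-1},{"hand":1,"dx":0,"dy":0,"dz":0,"wx":0,"wy":0,"wz":-1},{"hand":1,"dx":0,"dy":0,"dz":0,"wx":0,"wy":0,"wz":-1},{"hand":1,"dx":0,"dy":0,"dz":0,"wx":0,"wy":0,"wz":-1},{"hand":1,"dx":0,"dy":0,"dz":0,"wx":0,"wy":0,"wz":-1},{"hand":1,"dx":0,"dy":0,"dz":0,"wx":0,"wy":0,"wz":-1}])

```text
clock: 55.85
eef_pos: [0.6004, 0.0235, 0.1404]
orientation: [0.224, -3.131, -0.0]
contact_force: [-0.1, 0.8, -2.3]
width: 0.0057
grasp_force: 30.0
```

>>> jog_arm(commands=[{"hand":1,"dx":0,"dy":0,"dz":0,"wx":0,"wy":0,"wz":-1},{"hand":1,"dx":0,"dy":0,"dz":0,"wx":0,"wy":0,"wz":-1},{"hand":1,"dx":0,"dy":0,"dz":0,"wx":0,"wy":0,"wz":-1},{"hand":1,"dx":0,"dy":0,"dz":0,"wx":0,"wy":0,"wz":-1},{"hand":1,"dx":0,"dy":0,"dz":0,"wx":0,"wy":0,"wz":-1},{"hand":1,"dx":0,"dy":0,"dz":0,"wx":0,"wy":0,"wz":-1},{"hand":1,"dx":0,"dy":0,"dz":0,"wx":0,"wy":0,"wz":-1},{"hand":1,"dx":0,"dy":0,"dz":0,"wx":0,"wy":0,"wz":-1},{"hand":1,"dx":0,"dy":0,"dz":0,"wx":0,"wy":0,"wz":-1},{"hand":1,"dx":0,"dy":0,"dz":0,"wx":0,"wy":0,"wz":-1}])

```text
clock: 56.68
eef_pos: [0.6004, 0.0236, 0.1404]
orientation: [1.527, -2.743, -0.002]
contact_force: [0.1, -0.5, -2.5]
width: 0.0056
grasp_force: 30.0
```

>>> jog_arm(commands=[{"hand":1,"dx":0,"dy":0,"dz":0,"wx":0,"wy":0,"wz":-1},{"hand":1,"dx":0,"dy":0,"dz":0,"wx":0,"wy":0,"wz":-1},{"hand":1,"dx":0,"dy":0,"dz":0,"wx":0,"wy":0,"wz":-1},{"hand":1,"dx":0,"dy":0,"dz":0,"wx":0,"wy":0,"wz":-1},{"hand":1,"dx":0,"dy":0,"dz":0,"wx":0,"wy":0,"wz":0},{"hand":1,"dx":0,"dy":0,"dz":0,"wx":0,"wy":0,"wz":0},{"hand":1,"dx":0,"dy":0,"dz":0,"wx":0,"wy":0,"wz":0}])

```text
clock: 57.27
eef_pos: [0.601, 0.0236, 0.141]
orientation: [1.972, -2.444, -0.001]
contact_force: [-0.6, -1.6, -1.7]
width: 0.0055
grasp_force: 30.0
```

```bash
python3 -c "
from h import *
plan((.6025,.0231,.05,257.9))"
```

```text
t 57.3 at [0.601  0.0236 0.141 ] yaw -102.2 w 0.0055 j [-0.15  0.41  1.51 -0.    1.22 -3.07]
turn [ 0.01 -0.   -0.02] shift [ 0.   -0.04  2.27]
```

>>> jog_arm(commands=[{"hand":1,"dx":0,"dy":0,"dz":0.7,"wx":0,"wy":0,"wz":0},{"hand":1,"dx":0,"dy":0,"dz":0.7,"wx":0,"wy":0,"wz":0},{"hand":1,"dx":0,"dy":0,"dz":0.7,"wx":0,"wy":0,"wz":0},{"hand":1,"dx":0,"dy":0,"dz":0.25,"wx":0,"wy":0,"wz":0},{"hand":1,"dx":0,"dy":0,"dz":0,"wx":0,"wy":0,"wz":0},{"hand":1,"dx":0,"dy":0,"dz":0,"wx":0,"wy":0,"wz":0},{"hand":1,"dx":0,"dy":0,"dz":0,"wx":0,"wy":0,"wz":0}])

```text
clock: 57.85
eef_pos: [0.6028, 0.0233, 0.0492]
orientation: [-1.974, 2.441, -0.003]
contact_force: [0.2, -0.3, -2.0]
width: 0.0056
grasp_force: 30.0
```

```bash
python3 -c "
from h import *
plan((.6025,.0231,.029,257.9))"
```

```text
t 57.9 at [0.6028 0.0233 0.0492] yaw -102.1 w 0.0056 j [-0.15  0.51  1.61 -0.    1.02 -3.08]
turn [-0.03  0.    0.  ] shift [0.01 0.01 0.5 ]
```

Right on target; insert.

>>> jog_arm(commands=[{"hand":1,"dx":0,"dy":0,"dz":0.15,"wx":0,"wy":0,"wz":0},{"hand":1,"dx":0,"dy":0,"dz":0.15,"wx":0,"wy":0,"wz":0},{"hand":1,"dx":0,"dy":0,"dz":0.1,"wx":0,"wy":0,"wz":0},{"hand":1,"dx":0,"dy":0,"dz":0.1,"wx":0,"wy":0,"wz":0},{"hand":1,"dx":0,"dy":0,"dz":0,"wx":0,"wy":0,"wz":0},{"hand":1,"dx":0,"dy":0,"dz":0,"wx":0,"wy":0,"wz":0}])

```text
clock: 58.35
eef_pos: [0.6013, 0.0235, 0.0272]
orientation: [1.976, -2.442, -0.001]
contact_force: [0.6, 1.1, -1.9]
width: 0.0058
grasp_force: 30.0
```

>>> jog_arm(commands=[{"hand":1,"dx":0,"dy":0,"dz":0.06,"wx":0,"wy":0,"wz":0},{"hand":1,"dx":0,"dy":0,"dz":0,"wx":0,"wy":0,"wz":0},{"hand":0.9,"dx":0,"dy":0,"dz":0,"wx":0,"wy":0,"wz":0},{"hand":0.75,"dx":0,"dy":0,"dz":0,"wx":0,"wy":0,"wz":0},{"hand":0.7,"dx":0,"dy":0,"dz":0,"wx":0,"wy":0,"wz":0},{"hand":0.7,"dx":0,"dy":0,"dz":-0.1,"wx":0,"wy":0,"wz":0},{"hand":0.7,"dx":0,"dy":0,"dz":-0.7,"wx":0,"wy":0,"wz":0},{"hand":0.6,"dx":0,"dy":0,"dz":-0.8,"wx":0,"wy":0,"wz":0},{"hand":0.6,"dx":0,"dy":0,"dz":-0.8,"wx":0,"wy":0,"wz":0},{"hand":0.6,"dx":0,"dy":0,"dz":-0.6,"wx":0,"wy":0,"wz":0}])

```text
clock: 59.18
eef_pos: [0.6022, 0.0234, 0.1483]
orientation: [-1.975, 2.441, -0.004]
contact_force: [0.5, -0.7, -0.2]
width: 0.0365
grasp_force: 0.0
```

>>> jog_arm(commands=[{"hand":0.6,"dx":0.7,"dy":0,"dz":-0.3,"wx":0,"wy":0,"wz":0.5},{"hand":0.6,"dx":0.7,"dy":0,"dz":-0.3,"wx":0,"wy":0,"wz":1},{"hand":0.6,"dx":0.7,"dy":0,"dz":0,"wx":0,"wy":0,"wz":1},{"hand":0.6,"dx":0.7,"dy":0,"dz":0,"wx":0,"wy":0,"wz":1},{"hand":0.6,"dx":0.7,"dy":0,"dz":0,"wx":0,"wy":0,"wz":1},{"hand":0.6,"dx":0.7,"dy":0,"dz":0,"wx":0,"wy":0,"wz":1},{"hand":0.6,"dx":0.7,"dy":0,"dz":0,"wx":0,"wy":0,"wz":1},{"hand":0.6,"dx":0,"dy":0,"dz":0,"wx":0,"wy":0,"wz":0},{"hand":0.6,"dx":0,"dy":0,"dz":0,"wx":0,"wy":0,"wz":0}])

```text
clock: 59.93
eef_pos: [0.5195, -0.1529, 0.1697]
orientation: [-1.21, 2.898, -0.001]
contact_force: [-0.0, -0.0, 0.1]
width: 0.0371
grasp_force: 0.0
```

```bash
python3 - <<'E'
from h import *
s=ctrl.read_camera('scene');t=ctrl.read_camera('top');cv2.imwrite('pics/s15.png',s);cv2.imwrite('pics/t15.png',t)
cv2.imwrite('pics/o15.png',np.hstack([cv2.resize(s[180:290,225:355],(400,340),interpolation=cv2.INTER_CUBIC),cv2.resize(t[145:260,205:335],(400,340),interpolation=cv2.INTER_CUBIC)]))
plan((.5,-.2,.2,200))
E
```

```text
t 60.0 at [ 0.5205 -0.1515  0.1696] yaw -134.5 w 0.0371 j [-0.49  0.28  1.63  0.    1.23 -2.85]
turn [-0.01  0.01  5.1 ] shift [ 0.9  -0.96 -0.76]
```

View pics/o15.png

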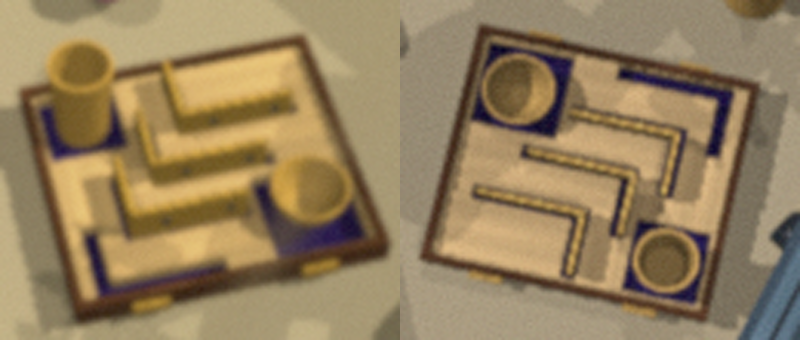

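All three brackets present, the bowl and the tumbler are seated, and the arm is clear.

```bash
python3 -c "
from bench import ctrl
print(ctrl.hand_in())"
```

```text
the job is handed in; nothing more can be done
None
```

The case is packed and handed in at about 60 s of the 210 s. The three brackets present lie z up in recesses 2, 3 and 4 (two of them turned over first). The tumbler and the bowl, mouth up, stand in their pockets, and no other ware was deliberately moved. The hand-in returned no verdict; I checked the case in the final pictures and by the gripper heights at release.

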